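Lay out the electrode-change kit

TASK

Lay out the electrode-change kit on the rubber mat: the grey gauge block flat on the middle of the steel plate, the copper electrode tip standing upright on the middle of the gauge block's top, the nearer roll of black tape flat on the bare middle of the mat midway between plate and dish, and the oil bottle standing in the middle of the round dish. Keep the bottle upright all the time and leave the cutters, screwdriver and file where they lie.

Things in the scene. Friction and masses are not known exactly. Their poses are not given: they have to be found in the camera images.
- gauge_centre (a point): centre of the grey steel gauge block, 22 (x) x 52 (y) x 14 (z) mm, lying flat on the worktop; the point lies at its centre, 7 mm above its underside; z axis up, y axis along its length; about 0.12 kg
- tip_centre (a point): centre of the copper electrode tip, a turned pin 38 mm tall and 16 mm across its head (upper half), with a narrower shank below and a blunt cone on top; it stands upright, alone, shank down; the point is on its axis, 19 mm above its foot; z axis up along the pin.
- tape_centre (a point): centre of the roll of black tape, a flat ring 52 mm across and 19 mm high lying flat; the point is on its axis at half height, 9.5 mm above its underside; z axis up; its hole cannot be used for grasping, take it across the outside. It lies on the open part of the worktop; another such roll at the far back by the blue bin is part of the room and not meant
- bottle_centre (a point): centre of the oil bottle: amber glass body 33 mm across up to 62 mm above its foot, black collar 24 mm across from there to 77 mm, thin black dropper bulb up to 102 mm; it stands upright; the point is on its axis, 51 mm above its foot; z axis up
- plate_top (a point): middle of the top of the bright steel plate, 80 (x) x 90 (y) x 8 mm, fixed on one end of the rubber mat (either end); the point lies on its upper face, 11 mm above the worktop; z axis up
- dish_floor (a point): middle of the inner floor of the round open metal dish, 84 mm across its rim, 74 mm across its foot, 12 mm high, wall 2.5 mm, fixed on the other end of the mat; the point is 6 mm above the worktop, the rim 15 mm above the worktop; z axis up
- mat_middle (a point): middle of the dark rubber mat, 110 (x) x 300 (y) x 3 mm, fixed; the point lies on its upper face, 3 mm above the worktop, midway between plate and dish, whose middles are 115 mm to either side of it along the mat's y axis. Beside the mat, straight ahead of the robot (y within 0.1 either side, from about x = 0.48 back), stands a fixed spot-welding head 390 mm tall: pass round its front
- cutters: side cutters with red handles, 49 x 132 x 10 mm, lying among the things: a bystander to be left alone; origin at the middle of the underside, y axis along its length
- driver: screwdriver with yellow handle, 27 x 195 x 25 mm, lying on the right: a bystander to be left alone; origin at the middle of the underside, y axis along its length
- file: flat file with red handle, 17 x 214 x 19 mm, lying along the front edge on the left, before the mat: a bystander to be left alone; origin at the middle of the underside, y axis along its length

How it is judged:
By the outcome, as a careful person would: the job done as asked, in the order asked, and still so for the second after the job is handed in, with the robot touching nothing.
It also fails if it takes over 131 s, if anything falls off the work surface, if the arm or the gripper's body presses on something with over 40 N, if the wrist force passes 120 N, or if a joint passes its speed limit or range.

ROBOT

A 7-joint arm with a two-finger parallel gripper is mounted at the origin on a cart in front of the work surface, level with it; the furniture and walls round the work are solid. World frame = base frame: x ahead of the robot, y to its left, z up, the work surface at z = 0. Lengths are in mm, angles in rad, forces in N, time in s.
With the tool pointing down it reaches from about 400 to 875 mm from the base axis. Payload 4.4 kg.
Tool frame: the origin (TCP) lies on the centre line of the jaws, within the pads' length; the fingertips stand 25 mm ahead of it and the grasp point (between the pads) lies 6 mm ahead of it; z points along the fingers, y is the direction in which the jaws open and shut (so a half turn about z gives the same grasp; the last joint's range is limited). The gripper opens to 85 mm and grips with 20 to 120 N. Pads are 22 mm wide; open, the fingers measure 114 mm over their backs; the gripper's body (76 mm by 85 mm) begins 54 mm behind the grasp point. The pads swing forward as they close: fully open they stand 13 mm farther back than shut.
Start: joints at [-1.181, 0.628, 0.038, 1.517, -0.027, 0.996, -0.02], TCP at [286.098, 583.666, 256.313] pointing down, gripper open.
Joint ranges: [-3.06, 3.06], [-0.37, 2.12], [-1.25, 1.32], [0.18, 2.47], [-1.1, 4.24], [0.23, 1.98], [-2.94, 2.94]. Speed limits (rad/s): [2.57, 2.57, 3.14, 3.14, 3.14, 3.14, 3.14].

INTERFACE

Orientations are given as a 3x3 rotation matrix whose columns are the frame's x, y, z axes.
In Python, from station import env, viewer, spotter gives the robot as it stands. The module is installed in compiled form; this text tells all that it offers.
- The arm moves only by the tool jog_arm, never from a script. Its argument "rows" is a list of rows, each an object with "xyz": the shift along the tool's x, y, z in cm, a list of three; "turn": the turn about the tool's z in rad; "claw": the finger opening in cm, from 0 to 8.54. A call has 1 to 8 rows; each row is the pose to reach, as a shift and turn from the pose commanded when the call began, along the tool's axes at that moment; what a row does not reach only later rows make up. A row lasts 1/12 s, in which the tool goes at most 41.7 mm and 7.16 degrees, less where a joint would pass 70% of its speed; a pose out of reach is approached as far as the arm can. A call with a gripper value outside its range is refused whole. The fingers move at their own pace and stop on an object; "squeeze" is the grip in N (left out, the last holds). Time passes only in rows, so rows that repeat a pose let the fingers close. It gives the time, the measured TCP pose, the force and the opening at its end, in the units of the state.
- env.read_state(): the state, without advancing time (a new reading comes with each control period).
- viewer.read_camera(name): name is "scene" or "top"; returns a dict with "img" (480x640x3 uint8, blue, green, red), "K" (3x3 intrinsics, pixels), "pose" (4x4, takes a point from camera to world coordinates). Camera axes: x right, y up, looking along -z (the intrinsics and any distortion apply to the point x, -y, -z); pixel columns grow to the right and rows downward; lengths in mm; the calibration is good to about 2 mm. A picture is of the moment at which its call begins. There is no depth.
- env.sign_off(): hands the job in, once; it reports no verdict.
Trained networks look in a picture, given as the dict that the camera call returned (one of the last four; its "shot" number tells which), for a name from the list of things; names that differ only in an ending like _2 or _b are one class to them, and where a whole thing is asked for, a point or a joint stands for the part that bears it (a point fixed in the world has none). Each returns a list of dicts, best first, with "p" (0 to 1); they miss things now and then, are a little off and sometimes report something else, mostly with a low value. They report only what shows in the picture. A call takes as long as a camera call.
- spotter.find_in(thing, picture): "box" ([left, top, right, bottom] in pixels, round what is visible of it).
- spotter.silhouettes(thing, picture): "region" (480x640 bool, what is visible of it) and "box" ([left, top, right, bottom] in pixels, round what is visible of it).
The state is a dict: "time": time; "qpos": joint angles; "qvel": joint speeds; "effort": joint torques, N m; "tool_pos": TCP position; "tool_rot": TCP orientation; "force": force on the tool from outside, world axes, zero at the start; "torque": the same for the moment, N m; "opening": finger opening in mm.
Only numpy, scipy, OpenCV 4.12 (cv2) and the standard library are available. Lean on these libraries where they do the work, as an engineer would, in place of code of your own. Each camera call takes 0.05 s, during which the arm holds its last target.

## Working session

There is one attempt and no reset: what is moved stays moved. The work goes in short steps, Python scripts to look and compute and a tool call to move; the robot and the scene stay as the last step left them, time stands still between calls to the robot, and variables do not carry over. Pictures are saved under pics/ and viewed, and the job is handed in when it is done.

Besides the shell and the picture viewer there is one more tool, called after "Request:" as name(argument=value, ...) on one line, values as JSON. jog_arm: Moves the arm, as the interface text tells. Its arguments: {"type":"object","properties":{"rows":{"type":"array","items":{"type":"object","properties":{"xyz":{"type":"array","items":{"type":"number"}},"turn":{"type":"number"},"claw":{"type":"number"}}}},"squeeze":{"type":"number"}},"required":["rows"]}

```bash
mkdir -p pics; ls; cat > h.py <<'E'
import numpy as np, cv2
from station import env, viewer, spotter
E
python3 - <<'E'
from h import *
for n in("scene","top"):
    c=viewer.read_camera(n); cv2.imwrite(f"pics/{n}0.png",c["img"]); print(n,c.keys(),c["K"],np.round(c["pose"],3))
s=env.read_state(); print({k:np.round(v,3) for k,v in s.items()})
E
```

```text
pics
scene dict_keys(['img', 'K', 'pose', 'shot']) [[614.00694174   0.         309.17402292]
 [  0.         614.00694174 241.65003792]
 [  0.           0.           1.        ]] [[ 4.27000e-01  5.57000e-01 -7.13000e-01 -5.13872e+02]
 [-9.04000e-01  2.51000e-01 -3.46000e-01 -4.84357e+02]
 [-1.30000e-02  7.92000e-01  6.10000e-01  9.54958e+02]
 [ 0.00000e+00  0.00000e+00  0.00000e+00  1.00000e+00]]
top dict_keys(['img', 'K', 'pose', 'shot']) [[569.68622391   0.         328.58216304]
 [  0.         569.68622391 243.30808854]
 [  0.           0.           1.        ]] [[-1.400000e-02  9.900000e-01 -1.370000e-01  3.115590e+02]
 [-1.000000e+00 -1.200000e-02  1.000000e-02  1.670000e-01]
 [ 8.000000e-03  1.370000e-01  9.900000e-01  1.330727e+03]
 [ 0.000000e+00  0.000000e+00  0.000000e+00  1.000000e+00]]
{'time': np.float64(0.1), 'qpos': array([-1.181,  0.629,  0.038,  1.518, -0.027,  0.996, -0.02 ]), 'qvel': array([-0.001, -0.001,  0.   , -0.002,  0.001,  0.   , -0.001]), 'effort': array([ 2.0000e-03, -5.6454e+01,  1.2300e+00, -1.9397e+01,  1.1000e-02,
        5.0000e-03,  0.0000e+00]), 'tool_pos': array([285.872, 583.195, 255.478]), 'tool_rot': array([[-0.898,  0.44 , -0.001],
       [ 0.44 ,  0.898, -0.002],
       [-0.   , -0.002, -1.   ]]), 'force': array([-0.027,  0.389,  0.708]), 'torque': array([-0.008,  0.023,  0.04 ]), 'opening': np.float64(85.54)}
```

View pics/scene0.png

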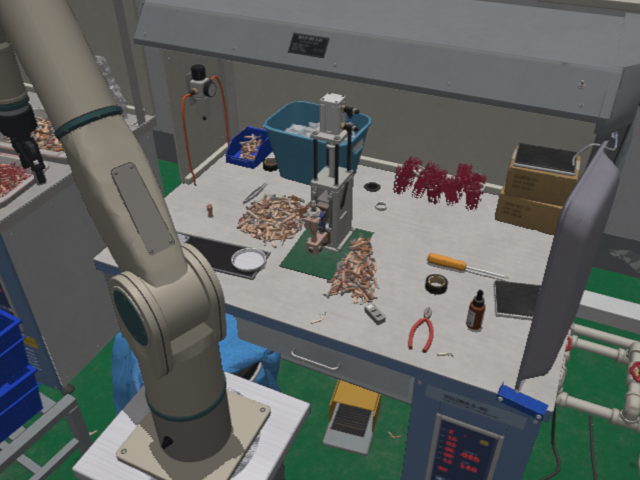

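View pics/top0.png

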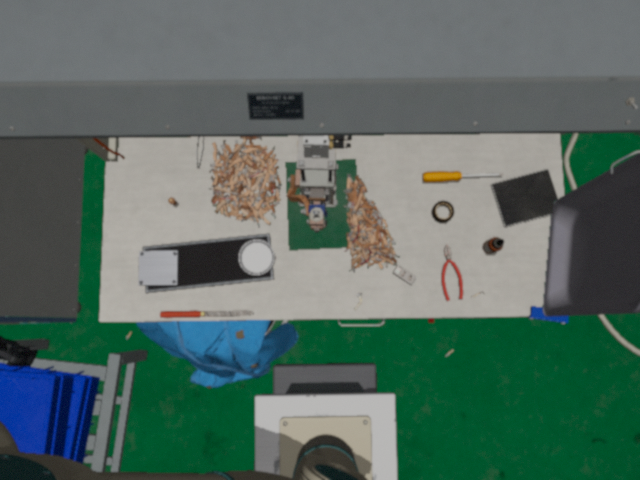

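```bash
cat >> h.py <<'E'
def proj(c,P):
    P=np.atleast_2d(P); T=np.linalg.inv(c["pose"]); q=P@T[:3,:3].T+T[:3,3]
    q=q*[1,-1,-1]; u=q@np.array(c["K"]).T; return u[:,:2]/u[:,2:]
def ray(c,uv,z):
    d=np.linalg.inv(c["K"])@[uv[0],uv[1],1]; d=d*[1,-1,-1]; d=c["pose"][:3,:3]@d; o=c["pose"][:3,3]
    return o+d*(z-o[2])/d[2]
E
python3 - <<'E'
from h import *
hz=dict(gauge_centre=7,tip_centre=19,tape_centre=9.5,bottle_centre=51,cutters=5,driver=12,file=9,plate_top=11,dish_floor=6,mat_middle=3)
for n in("scene","top"):
    c=viewer.read_camera(n)
    for t in hz:
        for r in spotter.silhouettes(t,c)[:2]:
            m=r["region"].astype(np.uint8); ys,xs=np.nonzero(m)
            if len(xs)<3: continue
            ce=(xs.mean(),ys.mean()); b=r["box"]; cb=((b[0]+b[2])/2,(b[1]+b[3])/2)
            print(n,t,round(r["p"],2),np.round(b),np.round(ce,1),len(xs),np.round(ray(c,ce,hz[t])),cv2.minAreaRect(np.c_[xs,ys].astype(np.float32)))
c=viewer.read_camera("top")
big=cv2.resize(c["img"][130:330,90:570],None,fx=1.6,fy=1.6,interpolation=cv2.INTER_CUBIC)
cv2.imwrite("pics/t1.png",cv2.resize(c["img"][220:330,120:290],None,fx=4.5,fy=4.5,interpolation=cv2.INTER_CUBIC))
cv2.imwrite("pics/t2.png",cv2.resize(c["img"][160:310,340:520],None,fx=4,fy=4,interpolation=cv2.INTER_CUBIC))
E
```

```text
scene gauge_centre 0.6 [363. 305. 386. 325.] [375.1 313.7] 256 [ 418. -189.    7.] ((374.7500305175781, 313.7500305175781), (23.33452033996582, 11.31370735168457), 45.0)
scene tip_centre 0.51 [207. 206. 215. 216.] [209.6 209.4] 28 [597. 351.  19.] ((209.5, 209.5), (7.0, 3.0), 90.0)
scene tape_centre 0.91 [424. 274. 448. 292.] [436.3 283.3] 395 [ 568. -284.   10.] ((436.0, 283.0), (20.0, 22.0), 90.0)
scene bottle_centre 0.97 [468. 287. 486. 332.] [476.5 310.6] 523 [ 472. -393.   51.] ((476.9038391113281, 308.98077392578125), (15.885407447814941, 40.399925231933594), 11.309932708740234)
scene cutters 0.87 [407. 309. 432. 354.] [422.8 328.1] 344 [ 421. -297.    5.] ((423.2500305175781, 328.75), (22.452171325683594, 44.90434265136719), 18.434947967529297)
scene driver 0.64 [428. 248. 509. 276.] [453.7 263.4] 441 [ 652. -302.   12.] ((468.1470947265625, 266.9117736816406), (82.21957397460938, 10.429031372070312), 14.03624439239502)
scene dish_floor 0.88 [230. 247. 267. 273.] [248.4 259.7] 627 [468. 158.   6.] ((248.5, 260.0), (22.0, 33.0), 90.0)
scene mat_middle 0.88 [188. 235. 268. 278.]
[... 1139 characters left out ...]
 [450.1 274.3] 471 [ 419. -296.    5.] ((451.5, 272.5), (55.0, 21.0), 90.0)
top driver 0.6 [425. 172. 501. 183.] [444.6 176.2] 435 [ 652. -292.   12.] ((461.5, 176.0), (12.0, 79.0), 90.0)
top file 0.89 [162. 314. 253. 314.] [202.4 313.7] 561 [335. 279.   9.] ((205.5, 314.0), (6.0, 91.0), 90.0)
top plate_top 0.58 [137. 252. 177. 287.] [157.3 267.6] 1307 [442. 385.  11.] ((157.5, 268.0), (34.0, 39.0), 90.0)
top dish_floor 0.59 [242. 243. 270. 274.] [256.  256.9] 1002 [465. 157.   6.] ((256.0, 257.0), (34.0, 34.0), 90.0)
top mat_middle 0.77 [143. 234. 277. 294.] [210. 263.] 3901 [453. 264.   3.] ((207.21249389648438, 262.8165283203125), (47.05213165283203, 129.93490600585938), 83.8844985961914)
```

View pics/t1.png

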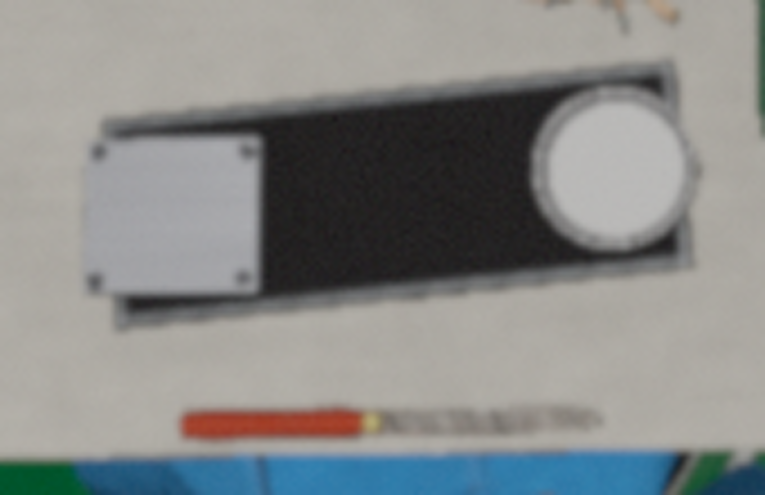

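View pics/t2.png

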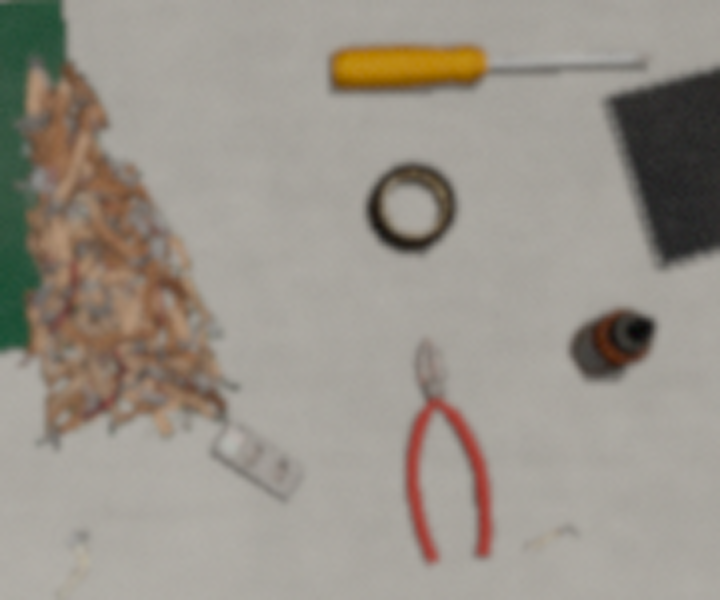

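```bash
cat >> h.py <<'E'
from scipy.optimize import minimize
def cyl(r,z0,z1,n=40):
    a=np.linspace(0,2*np.pi,n,endpoint=False); return np.vstack([np.c_[r*np.cos(a),r*np.sin(a),0*a+z] for z in(z0,z1)])
def boxp(x,y,z0,z1): return np.array([[i*x/2,j*y/2,z] for i in(-1,1) for j in(-1,1) for z in(z0,z1)])
M=dict(gauge_centre=[boxp(22,52,0,14)],tape_centre=[cyl(26,0,19)],bottle_centre=[cyl(16.5,0,62),cyl(12,62,77),cyl(5,77,102)],
 tip_centre=[cyl(5.5,0,19),np.vstack([cyl(8,19,33),cyl(4,38,38)])],plate_top=[boxp(80,90,3,11)],
 dish_floor=[np.vstack([cyl(42,15,15),cyl(37,3,3)])])
def render(c,parts,x,y,yaw,S=4,z=0,crop=None):
    R=np.array([[np.cos(yaw),-np.sin(yaw),0],[np.sin(yaw),np.cos(yaw),0],[0,0,1]])
    u0,v0,u1,v1=crop; im=np.zeros(((v1-v0)*S,(u1-u0)*S),np.uint8)
    for p in parts:
        uv=(proj(c,p@R.T+[x,y,z])-[u0,v0]+0.5)*S-0.5
        cv2.fillConvexPoly(im,np.round(cv2.convexHull(uv.astype(np.float32))*16).astype(np.int32),1,shift=4)
    return cv2.resize(im.astype(np.float32),None,fx=1/S,fy=1/S,interpolation=cv2.INTER_AREA)
def fit(obs,parts,x,y,yaw=0,useyaw=False,z=0):
    def cost(p):
        s=0
        for c,m,crop in obs:
            r=render(c,parts,p[0],p[1],p[2]/50 if useyaw else yaw,z=z,crop=crop); k=m[crop[1]:crop[3],crop[0]:crop[2]].astype(float)
            s+=1-np.minimum(r,k).sum()/np.maximum(r,k).sum()
        return s/len(obs)
    p0=[x,y]+([yaw*50] if useyaw else []); best=None
    n=len(p0); sim=np.vstack([p0]+[np.array(p0)+8*np.eye(n)[i] for i in range(n)])
    r=minimize(cost,p0,method="Nelder-Mead",options=dict(initial_simplex=sim,xatol=.05,fatol=1e-4))
    return r.x,r.fun
def crop_of(b,m=12): return [int(b[0])-m,int(b[1])-m,int(b[2])+m,int(b[3])+m]
E
python3 - <<'E'
from h import *
cs={n:viewer.read_camera(n) for n in("scene","top")}
g=dict(gauge_centre=(418,-189,.93),tape_centre=(567,-284,0),bottle_centre=(476,-389,0),plate_top=(442,385,.0),dish_floor=(465,157,0))
for t,(x,y,w) in g.items():
    obs=[]
    for n,c in cs.items():
        if t=="plate_top" and n=="scene": continue
        r=spotter.silhouettes(t,c)
        if r: obs.append((c,r[0]["region"],crop_of(r[0]["box"])))
    for o in [obs]+[[q] for q in obs]:
        if not o: continue
        ws=[w,-w,w+.8] if t[0]=="g" else [w]
        for w1 in ws:
            p,f=fit(o,M[t],x,y,w1,t[0] in"gp"); print(t,len(o),np.round(p[:2],1),np.round(p[2:]/50,3),round(f,3))
a=cs["scene"]["img"][195:230,190:235]; b=cs["top"]["img"][185:215,155:195]
print(proj(cs["scene"],[597,351,19]),proj(cs["top"],[597,351,19]))
cv2.imwrite("pics/tip.png",np.hstack([cv2.resize(q,(400,350),interpolation=cv2.INTER_NEAREST) for q in(a,b)]))
E
```

```text
gauge_centre 2 [ 419.5 -188.3] [-0.61] 0.131
gauge_centre 2 [ 419.5 -188.1] [-0.612] 0.132
gauge_centre 2 [ 419.5 -188.1] [2.53] 0.132
gauge_centre 1 [ 419.2 -187.7] [-0.645] 0.178
gauge_centre 1 [ 419.8 -187.1] [-0.674] 0.178
gauge_centre 1 [ 419.3 -187.8] [2.469] 0.174
gauge_centre 1 [ 419.4 -188.3] [2.532] 0.078
gauge_centre 1 [ 419.  -188.6] [-0.608] 0.077
gauge_centre 1 [ 419.1 -188.5] [2.531] 0.078
tape_centre 2 [ 567.1 -283.3] [] 0.254
tape_centre 1 [ 567.5 -283.8] [] 0.138
tape_centre 1 [ 566.7 -283.1] [] 0.365
bottle_centre 2 [ 482.8 -391.2] [] 0.091
bottle_centre 1 [ 483.3 -391.1] [] 0.081
bottle_centre 1 [ 482.3 -390.4] [] 0.098
plate_top 1 [442.2 384.1] [-0.015] 0.047
plate_top 1 [442.2 384.1] [-0.015] 0.047
dish_floor 1 [464.2 156. ] [] 0.063
dish_floor 1 [464.2 156. ] [] 0.063
[[209.46215362 209.37744707]] [[172.51086544 201.40008357]]
```

View pics/tip.png

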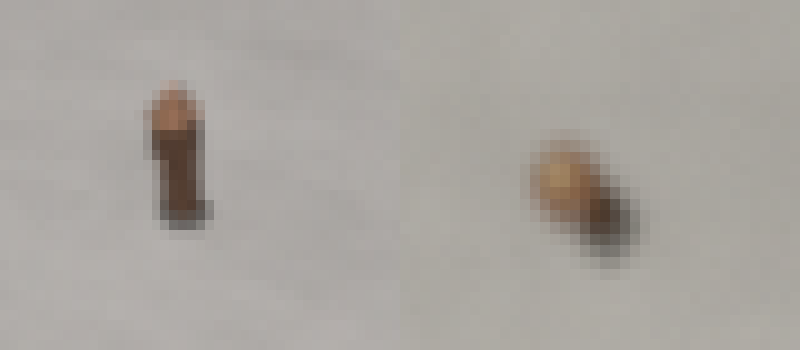

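```bash
python3 - <<'E'
from h import *
cs={n:viewer.read_camera(n) for n in("scene","top")}
obs=[]
for n,(u0,v0,u1,v1) in dict(scene=(200,200,222,222),top=(164,193,183,215)).items():
    im=cs[n]["img"].astype(int); d=np.abs(im-np.median(im[v0-8:v1+8,u0-8:u1+8],axis=(0,1))).sum(2)
    m=np.zeros((480,640)); s=(im[...,2]-im[...,0]); 
    k=((s>12)&(d>40))[v0:v1,u0:u1]; m[v0:v1,u0:u1]=k; print(n); print("\n".join("".join(".#"[int(v)] for v in r) for r in k))
    obs.append((cs[n],m,(u0-8,v0-8,u1+8,v1+8)))
for o in (obs,obs[:1],obs[1:]): print(fit(o,M["tip_centre"],597,351))
c=cs["scene"]
for t in("dish_floor","mat_middle","plate_top"):
  for r in spotter.silhouettes(t,c): print(t,r["p"],r["box"])
  r=spotter.silhouettes(t,c)
  if t=="dish_floor" and r: print(fit([(c,r[0]["region"],crop_of(r[0]["box"]))],M[t],465,157))
# overlay
for n,c in cs.items():
    im=cv2.resize(c["img"],None,fx=4,fy=4,interpolation=cv2.INTER_CUBIC)
    def dr(t,x,y,w,col):
        R=np.array([[np.cos(w),-np.sin(w),0],[np.sin(w),np.cos(w),0],[0,0,1]])
        for p in M[t]:
            uv=(proj(c,p@R.T+[x,y,0])+.5)*4-.5
            cv2.polylines(im,[cv2.convexHull(uv.astype(np.float32)).astype(np.int32)],True,col,1)
    dr("gauge_centre",419.3,-188.3,-.61,(0,255,0));dr("tape_centre",567.2,-283.5,0,(0,255,0));dr("bottle_centre",482.8,-391,0,(0,255,0))
    dr("plate_top",442.2,384.1,-.015,(0,255,0));dr("dish_floor",464.2,156,0,(0,255,0))
    if n=="scene": q=[im[4*225:4*290,4*170:4*290],im[4*240:4*340,4*350:4*500]]
    else: q=[im[4*230:4*300,4*130:4*280],im[4*190:4*300,4*380:4*510]]
    for i,a in enumerate(q): cv2.imwrite(f"pics/ov_{n}{i}.png",a)
E
```

```text
scene
......................
......................
......................
......................
........####..........
.......######.........
......#######.........
......#######.........
.......#####..........
.......#####..........
.......#####..........
........####..........
........####..........
........####..........
........####..........
........#####.........
.........###..........
......................
......................
......................
......................
......................
top
...................
...................
...................
...................
.....#####.........
....#######........
....########.......
....########.......
....#########......
....#########......
.....########......
......#######......
..........##.......
...................
...................
...................
...................
...................
...................
...................
...................
...................
(array([597.58277369, 351.52334309]), np.float64(0.15307283067327093))
(array([596.16564941, 351.03637695]), np.float64(0.18018787361229716))
(array([597.61102879, 351.50922227]), np.float64(0.09855072463768111))
dish_floor 0.95 [231.5, 247.4, 266.0, 274.6]
(array([463.53707886, 153.86468506]), np.float64(0.06006145823633491))
```

View pics/ov_scene0.png

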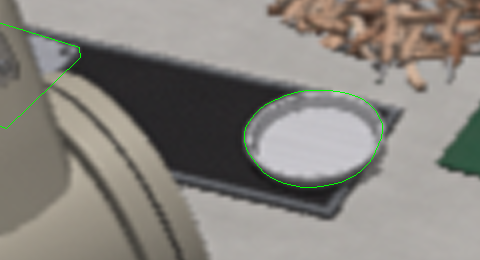

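View pics/ov_scene1.png

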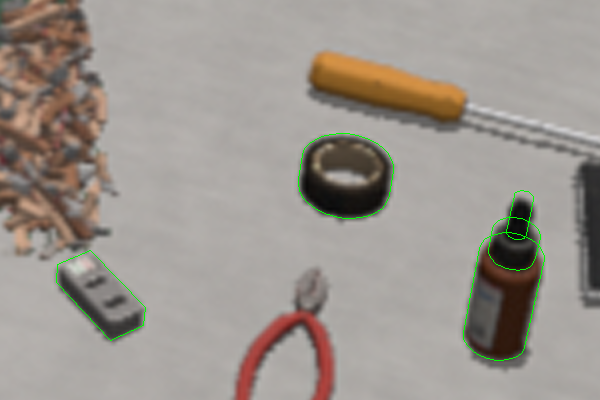

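View pics/ov_top0.png

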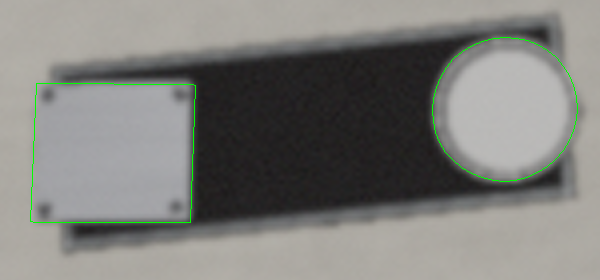

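View pics/ov_top1.png

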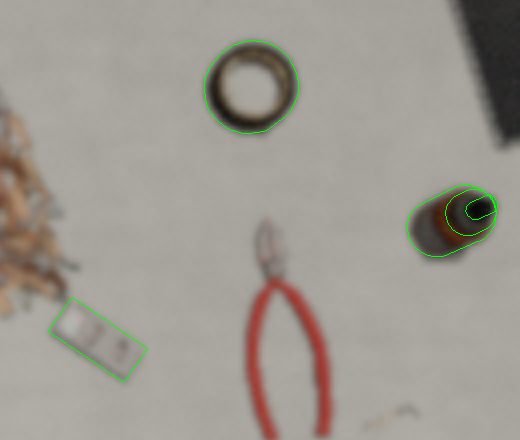

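```bash
cat >> h.py <<'E'
def plan(*wps):
    s=env.read_state(); R=s["tool_rot"]; p=s["tool_pos"]; phi=np.arctan2(R[1,1],R[0,1])
    print("t",round(s["time"],2),"pos",np.round(p,1),"phi",round(phi,3),"open",round(s["opening"],1),"F",np.round(s["force"],1),"q7",round(s["qpos"][6],2))
    for x,y,z,f in wps:
        d=R.T@(np.array([x,y,z])-p)/10; t=(phi-f+np.pi)%(2*np.pi)-np.pi
        print((x,y,z,f),"xyz",np.round(d,2),"turn",round(t,3))
E
python3 - <<'E'
from h import *
plan((395,200,200,.6),(410,0,200,-.1),(419,-100,180,-.4),(419.3,-188.3,120,-.61))
E
```

```text
t 2.2 pos [286.1 583.6 256.3] phi 1.115 open 85.6 F [0.1 1.2 0.4] q7 -0.02
(395, 200, 200, 0.6) xyz [-26.67 -29.65   5.63] turn 0.515
(410, 0, 200, -0.1) xyz [-36.82 -46.95   5.63] turn 1.215
(419, -100, 180, -0.4) xyz [-42.03 -55.53   7.63] turn 1.515
(419.3, -188.3, 120, -0.61) xyz [-45.95 -63.45  13.63] turn 1.725
```

Request:
jog_arm(rows=[{"xyz": [-26.7,-29.6,5.6],"turn": 0.5,"claw": 8.0},{"xyz": [-26.7,-29.6,5.6],"turn": 0.5,"claw": 6},{"xyz": [-26.7,-29.6,5.6],"turn": 0.5,"claw": 4},{"xyz": [-26.7,-29.6,5.6],"turn": 0.5,"claw": 4},{"xyz": [-26.7,-29.6,5.6],"turn": 0.5,"claw": 4},{"xyz": [-26.7,-29.6,5.6],"turn": 0.5,"claw": 4},{"xyz": [-26.7,-29.6,5.6],"turn": 0.5,"claw": 4},{"xyz": [-26.7,-29.6,5.6],"turn": 0.5,"claw": 4}])

```text
time: 2.87
tool_pos: [377.0, 264.7, 210.0]
tool_rot: [[-0.577, 0.816, 0.001], [0.816, 0.577, 0.001], [0.0, 0.001, -1.0]]
force: [1.8, -0.8, -0.1]
opening: 39.7
```

```bash
cat > p.py <<'E'
import sys; from h import *
plan(*[tuple(map(float,a.split(","))) for a in sys.argv[1:]])
E
python3 p.py 410,0,200,-.1 419,-100,180,-.4 419.3,-188.3,120,-.61
```

```text
t 2.87 pos [377.  264.7 210. ] phi 0.616 open 39.7 F [ 1.8 -0.8 -0.1] q7 0.07
(410.0, 0.0, 200.0, -0.1) xyz [-23.51 -12.59   0.99] turn 0.716
(419.0, -100.0, 180.0, -0.4) xyz [-32.2  -17.63   2.99] turn 1.016
(419.3, -188.3, 120.0, -0.61) xyz [-39.42 -22.71   8.98] turn 1.226
```

Request:
jog_arm(rows=[{"xyz": [-23.5,-12.6,1.0],"turn": 0.7,"claw": 4},{"xyz": [-23.5,-12.6,1.0],"turn": 0.7,"claw": 4},{"xyz": [-23.5,-12.6,1.0],"turn": 0.7,"claw": 4},{"xyz": [-23.5,-12.6,1.0],"turn": 0.7,"claw": 4},{"xyz": [-23.5,-12.6,1.0],"turn": 0.7,"claw": 4},{"xyz": [-23.5,-12.6,1.0],"turn": 0.7,"claw": 4},{"xyz": [-32,-17.6,3.0],"turn": 1.0,"claw": 4},{"xyz": [-32,-17.6,3.0],"turn": 1.0,"claw": 4}])

```text
time: 3.53
tool_pos: [415.2, -65.3, 186.2]
tool_rot: [[0.334, 0.943, 0.002], [0.943, -0.334, 0.0], [0.001, 0.002, -1.0]]
force: [1.3, 1.0, 0.5]
opening: 40.1
```

```bash
python3 p.py  419.3,-188.3,120,-.61 419.3,-188.3,70,-.61
```

```text
t 3.53 pos [415.2 -65.3 186.2] phi -0.341 open 40.1 F [1.3 1.  0.5] q7 0.11
(419.3, -188.3, 120.0, -0.61) xyz [-11.46   4.49   6.62] turn 0.269
(419.3, -188.3, 70.0, -0.61) xyz [-11.46   4.48  11.62] turn 0.269
```

Request:
jog_arm(rows=[{"xyz": [-11.4,4.5,4],"turn": 0.27,"claw": 4},{"xyz": [-11.4,4.5,6],"turn": 0.27,"claw": 4},{"xyz": [-11.4,4.5,8],"turn": 0.27,"claw": 4},{"xyz": [-11.4,4.5,9],"turn": 0.27,"claw": 4},{"xyz": [-11.4,4.5,9],"turn": 0.27,"claw": 4},{"xyz": [-11.4,4.5,9],"turn": 0.27,"claw": 4}])

```text
time: 4.03
tool_pos: [418.6, -186.5, 94.9]
tool_rot: [[0.571, 0.821, -0.003], [0.821, -0.571, 0.001], [-0.001, -0.003, -1.0]]
force: [0.4, 0.2, -0.4]
opening: 40.0
```

```bash
python3 p.py  419.3,-188.3,50,-.61 419.3,-188.3,28,-.61; python3 - <<'E'
from h import *
for n,(a,b,c_,d) in dict(scene=(260,360,330,450),top=(230,310,350,450)).items():
    c=viewer.read_camera(n); cv2.imwrite(f"pics/a_{n}.png",cv2.resize(c["img"][a:b,c_:d],None,fx=5,fy=5,interpolation=cv2.INTER_CUBIC))
E
```

```text
t 4.03 pos [ 418.6 -186.5   94.9] phi -0.608 open 40.0 F [ 0.4  0.2 -0.4] q7 0.26
(419.3, -188.3, 50.0, -0.61) xyz [-0.1   0.17  4.49] turn 0.002
(419.3, -188.3, 28.0, -0.61) xyz [-0.1   0.18  6.69] turn 0.002
```

View pics/a_scene.png

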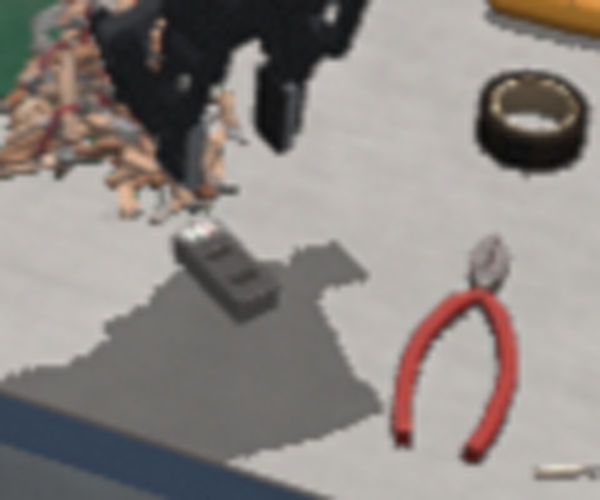

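Request:
jog_arm(rows=[{"xyz": [0,0.1,1.5],"turn": 0,"claw": 4},{"xyz": [0,0.1,3],"turn": 0,"claw": 4},{"xyz": [0,0.1,4],"turn": 0,"claw": 4},{"xyz": [0,0.1,4],"turn": 0,"claw": 4},{"xyz": [0,0.1,4],"turn": 0,"claw": 4}])

```text
time: 4.55
tool_pos: [420.8, -185.5, 56.4]
tool_rot: [[0.567, 0.823, 0.0], [0.823, -0.567, 0.0], [0.0, -0.0, -1.0]]
force: [0.1, -0.5, 0.2]
opening: 40.2
```

```bash
python3 p.py  419.3,-188.3,28,-.61;  python3 - <<'E'
from h import *
for n,(a,b,c_,d) in dict(scene=(260,360,330,450),top=(230,310,350,450)).items():
    c=viewer.read_camera(n); cv2.imwrite(f"pics/a2_{n}.png",cv2.resize(c["img"][a:b,c_:d],None,fx=5,fy=5,interpolation=cv2.INTER_CUBIC))
E
```

```text
t 4.55 pos [ 420.8 -185.5   56.4] phi -0.603 open 40.2 F [ 0.1 -0.5  0.2] q7 0.31
(419.3, -188.3, 28.0, -0.61) xyz [-0.31  0.04  2.84] turn 0.007
```

View pics/a2_scene.png

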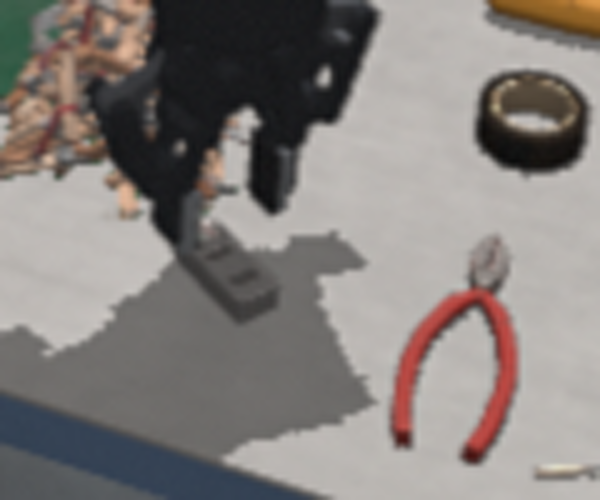

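Request:
jog_arm(rows=[{"xyz": [-0.3,0,1.4],"turn": 0,"claw": 4},{"xyz": [-0.3,0,2.2],"turn": 0,"claw": 4},{"xyz": [-0.3,0,2.7],"turn": 0,"claw": 4},{"xyz": [-0.3,0,2.7],"turn": 0,"claw": 4},{"xyz": [-0.3,0,2.7],"turn": 0,"claw": 4}])

```text
time: 5.07
tool_pos: [419.0, -188.8, 29.4]
tool_rot: [[0.568, 0.823, 0.0], [0.823, -0.568, -0.0], [-0.0, 0.001, -1.0]]
force: [0.1, -0.2, 0.1]
opening: 39.8
```

```bash
python3 p.py  419.3,-188.3,27,-.61
```

```text
t 5.07 pos [ 419.  -188.8   29.4] phi -0.605 open 39.8 F [ 0.1 -0.2  0.1] q7 0.61
(419.3, -188.3, 27.0, -0.61) xyz [ 0.05 -0.01  0.24] turn 0.005
```

Request:
jog_arm(rows=[{"xyz": [0,0,0.15],"claw": 3},{"xyz": [0,0,0.2],"claw": 2},{"xyz": [0,0,0.2],"claw": 1.5},{"xyz": [0,0,0.2],"claw": 1.5},{"xyz": [0,0,0.2],"claw": 1.5}], squeeze=50)

```text
schema error: expected keys xyz, turn, claw
```

```bash
python3 p.py; python3 -c "
from h import *
print(np.round(env.read_state()['qpos'],2))"
```

```text
t 5.07 pos [ 419.  -188.8   29.4] phi -0.605 open 39.8 F [ 0.1 -0.2  0.1] q7 0.61
[ 0.19  0.81  0.25  2.19 -0.86  0.24  0.61]
```

Request:
jog_arm(rows=[{"xyz": [0,0,0.15],"turn": 0,"claw": 3},{"xyz": [0,0,0.2],"turn": 0,"claw": 2},{"xyz": [0,0,0.2],"turn": 0,"claw": 1.5},{"xyz": [0,0,0.2],"turn": 0,"claw": 1.5},{"xyz": [0,0,0.2],"turn": 0,"claw": 1.5}], squeeze=50)

```text
time: 5.48
tool_pos: [419.2, -188.9, 27.7]
tool_rot: [[0.569, 0.822, 0.001], [0.822, -0.569, 0.0], [0.001, 0.001, -1.0]]
force: [0.6, 0.2, 3.9]
opening: 20.9
```

```bash
python3 p.py 419,-188,45,-.6 430,-170,120,-.5
```

```text
t 5.48 pos [ 419.2 -188.9   27.7] phi -0.605 open 20.9 F [0.6 0.2 3.9] q7 0.64
(419.0, -188.0, 45.0, -0.6) xyz [ 0.07 -0.07 -1.73] turn -0.005
(430.0, -170.0, 120.0, -0.5) xyz [ 2.18 -0.18 -9.23] turn -0.105
```

Request:
jog_arm(rows=[{"xyz": [0,0,-1],"turn": 0,"claw": 1.5},{"xyz": [0,0,-3],"turn": 0,"claw": 1.5},{"xyz": [0,0,-6],"turn": 0,"claw": 1.5},{"xyz": [0,0,-9],"turn": -0.1,"claw": 1.5},{"xyz": [0,0,-12],"turn": -0.1,"claw": 1.5},{"xyz": [1,0,-14],"turn": -0.1,"claw": 1.5}])

```text
time: 5.98
tool_pos: [423.7, -182.5, 169.6]
tool_rot: [[0.487, 0.874, 0.002], [0.874, -0.487, -0.002], [-0.001, 0.002, -1.0]]
force: [1.0, -0.7, -1.1]
opening: 20.3
```

```bash
python3 p.py 408,0,170,-.1 400,180,170,-0.02 442.2,384.1,120,-0.015
```

```text
t 5.98 pos [ 423.7 -182.5  169.6] phi -0.508 open 20.3 F [ 1.  -0.7 -1.1] q7 0.46
(408.0, 0.0, 170.0, -0.1) xyz [ 15.18 -10.26  -0.07] turn -0.408
(400.0, 180.0, 170.0, -0.02) xyz [ 30.52 -19.71  -0.11] turn -0.488
(442.2, 384.1, 120.0, -0.015) xyz [ 50.41 -25.97   4.86] turn -0.493
```

Request:
jog_arm(rows=[{"xyz": [15.2,-10.3,0],"turn": -0.4,"claw": 1.5},{"xyz": [15.2,-10.3,0],"turn": -0.4,"claw": 1.5},{"xyz": [15.2,-10.3,0],"turn": -0.4,"claw": 1.5},{"xyz": [15.2,-10.3,0],"turn": -0.4,"claw": 1.5},{"xyz": [15.2,-10.3,0],"turn": -0.4,"claw": 1.5},{"xyz": [30.5,-19.7,0],"turn": -0.49,"claw": 1.5},{"xyz": [30.5,-19.7,0],"turn": -0.49,"claw": 1.5},{"xyz": [30.5,-19.7,0],"turn": -0.49,"claw": 1.5}])

```text
time: 6.65
tool_pos: [401.6, 128.6, 167.3]
tool_rot: [[0.016, 1.0, 0.0], [1.0, -0.016, 0.001], [0.001, 0.0, -1.0]]
force: [1.4, 0.5, -1.4]
opening: 20.4
```

```bash
python3 p.py 405,200,170,-0.02 442.2,384.1,120,-0.015;  python3 - <<'E'
from h import *
for n in("scene","top"):
    c=viewer.read_camera(n); cv2.imwrite(f"pics/b_{n}.png",c["img"])
E
```

```text
t 6.65 pos [401.6 128.6 167.3] phi -0.016 open 20.4 F [ 1.4  0.5 -1.4] q7 0.2
(405.0, 200.0, 170.0, -0.02) xyz [ 7.14  0.22 -0.26] turn 0.004
(442.2, 384.1, 120.0, -0.015) xyz [25.61  3.65  4.75] turn -0.001
```

View pics/b_scene.png

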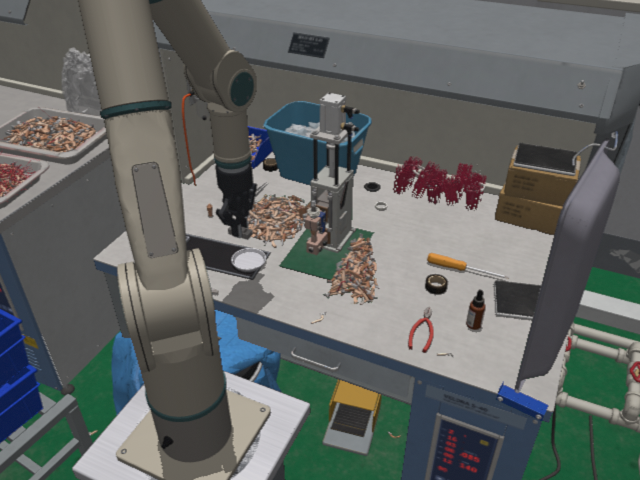

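Request:
jog_arm(rows=[{"xyz": [25.6,3.7,0],"turn": 0,"claw": 1.5},{"xyz": [25.6,3.7,0],"turn": 0,"claw": 1.5},{"xyz": [25.6,3.7,0],"turn": 0,"claw": 1.5},{"xyz": [25.6,3.7,1],"turn": 0,"claw": 1.5},{"xyz": [25.6,3.7,3],"turn": 0,"claw": 1.5},{"xyz": [25.6,3.7,4.7],"turn": 0,"claw": 1.5},{"xyz": [25.6,3.7,6],"turn": 0,"claw": 1.5},{"xyz": [25.6,3.7,6],"turn": 0,"claw": 1.5}])

```text
time: 7.42
tool_pos: [440.1, 386.5, 102.5]
tool_rot: [[0.008, 1.0, -0.005], [1.0, -0.008, -0.001], [-0.001, -0.005, -1.0]]
force: [-0.1, 0.3, -0.8]
opening: 20.5
```

```bash
python3 p.py  442.2,384.1,44,-0.015 ;  python3 - <<'E'
from h import *
for n in("scene","top"):
    c=viewer.read_camera(n); cv2.imwrite(f"pics/c_{n}.png",c["img"] if n=="scene" else cv2.resize(c["img"][220:330,90:290],None,fx=4,fy=4))
E
```

```text
t 7.42 pos [440.1 386.5 102.5] phi -0.008 open 20.5 F [-0.1  0.3 -0.8] q7 -0.19
(442.2, 384.1, 44.0, -0.015) xyz [-0.23  0.24  5.85] turn 0.007
```

View pics/c_top.png

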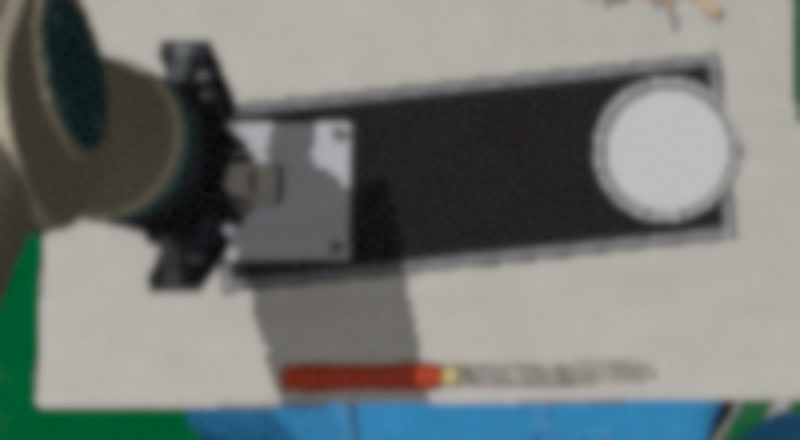

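Request:
jog_arm(rows=[{"xyz": [-0.2,0.2,2],"turn": 0,"claw": 1.5},{"xyz": [-0.2,0.2,4],"turn": 0,"claw": 1.5},{"xyz": [-0.2,0.2,5.3],"turn": 0,"claw": 1.5},{"xyz": [-0.2,0.2,5.3],"turn": 0,"claw": 1.5},{"xyz": [-0.2,0.2,5.3],"turn": 0,"claw": 1.5},{"xyz": [-0.2,0.2,5.3],"turn": 0,"claw": 1.5}])

```text
time: 8.02
tool_pos: [445.8, 380.2, 55.1]
tool_rot: [[0.016, 1.0, 0.001], [1.0, -0.016, 0.001], [0.001, 0.001, -1.0]]
force: [0.1, 0.5, -1.4]
opening: 20.7
```

```bash
python3 p.py  442.2,384.1,39,-0.015 ;  python3 - <<'E'
from h import *
for n in("scene","top"):
    c=viewer.read_camera(n); cv2.imwrite(f"pics/d_{n}.png",c["img"] if n=="scene" else cv2.resize(c["img"][220:330,90:290],None,fx=4,fy=4))
E
```

```text
t 8.02 pos [445.8 380.2  55.1] phi -0.016 open 20.7 F [ 0.1  0.5 -1.4] q7 -0.14
(442.2, 384.1, 39.0, -0.015) xyz [ 0.38 -0.37  1.61] turn -0.001
```

View pics/d_top.png

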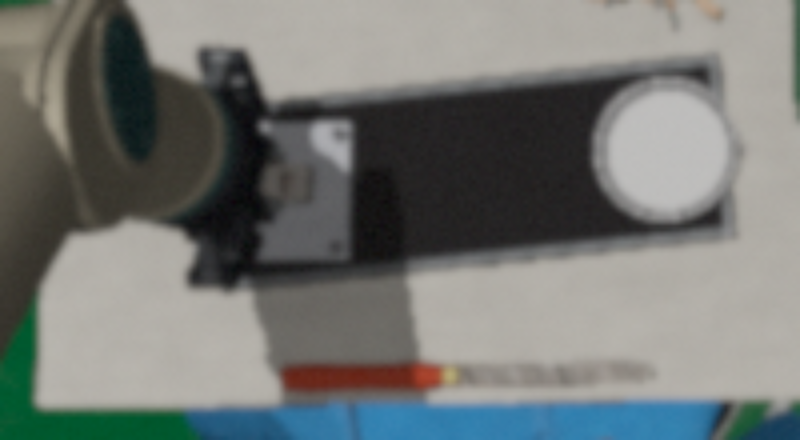

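Request:
jog_arm(rows=[{"xyz": [0.3,-0.3,0.4],"turn": 0,"claw": 1.5},{"xyz": [0.3,-0.3,0.8],"turn": 0,"claw": 1.5},{"xyz": [0.3,-0.3,0.8],"turn": 0,"claw": 1.5},{"xyz": [0.3,-0.3,0.8],"turn": 0,"claw": 1.5},{"xyz": [0.3,-0.3,0.8],"turn": 0,"claw": 1.5},{"xyz": [0.3,-0.3,0.8],"turn": 0,"claw": 1.5}])

```text
time: 8.62
tool_pos: [442.1, 383.4, 45.9]
tool_rot: [[0.015, 1.0, 0.0], [1.0, -0.015, -0.0], [-0.0, 0.0, -1.0]]
force: [-0.2, 0.2, -1.5]
opening: 20.7
```

```bash
python3 p.py  442.2,384.1,39,-0.015
```

```text
t 8.62 pos [442.1 383.4  45.9] phi -0.015 open 20.7 F [-0.2  0.2 -1.5] q7 -0.14
(442.2, 384.1, 39.0, -0.015) xyz [0.07 0.01 0.69] turn -0.0
```

Request:
jog_arm(rows=[{"xyz": [0.05,0,0.3],"turn": 0,"claw": 1.5},{"xyz": [0.05,0,0.55],"turn": 0,"claw": 1.5},{"xyz": [0.05,0,0.65],"turn": 0,"claw": 1.5},{"xyz": [0.05,0,0.65],"turn": 0,"claw": 1.5},{"xyz": [0.05,0,0.65],"turn": 0,"claw": 1.5}])

```text
time: 9.03
tool_pos: [441.9, 383.9, 39.2]
tool_rot: [[0.015, 1.0, -0.0], [1.0, -0.015, -0.0], [-0.0, -0.0, -1.0]]
force: [-0.1, -0.0, -0.5]
opening: 20.6
```

Request:
jog_arm(rows=[{"xyz": [0,0,0.06],"turn": 0,"claw": 1.5},{"xyz": [0,0,0.06],"turn": 0,"claw": 1.5},{"xyz": [0,0,0.06],"turn": 0,"claw": 1.5}])

```text
time: 9.28
tool_pos: [442.0, 384.0, 38.8]
tool_rot: [[0.015, 1.0, 0.0], [1.0, -0.015, 0.0], [0.0, 0.0, -1.0]]
force: [0.3, 0.6, -1.0]
opening: 20.5
```

Request:
jog_arm(rows=[{"xyz": [0,0,0.05],"turn": 0,"claw": 1.5},{"xyz": [0,0,0.05],"turn": 0,"claw": 1.5},{"xyz": [0,0,0.05],"turn": 0,"claw": 1.5}])

```text
time: 9.53
tool_pos: [442.0, 384.0, 38.8]
tool_rot: [[0.015, 1.0, -0.0], [1.0, -0.015, 0.0], [0.0, -0.0, -1.0]]
force: [-1.1, -0.2, 4.5]
opening: 20.6
```

Contact at 38.8, as expected. Open and lift.

Request:
jog_arm(rows=[{"xyz": [0,0,0],"turn": 0,"claw": 2.6},{"xyz": [0,0,0],"turn": 0,"claw": 3.2},{"xyz": [0,0,0],"turn": 0,"claw": 3.6},{"xyz": [0,0,-1],"turn": 0,"claw": 4},{"xyz": [0,0,-4],"turn": 0,"claw": 4},{"xyz": [0,0,-8],"turn": 0,"claw": 4},{"xyz": [0,0,-12],"turn": 0,"claw": 4},{"xyz": [0,0,-12],"turn": 0,"claw": 4}])

```text
time: 10.2
tool_pos: [446.2, 385.8, 166.0]
tool_rot: [[0.016, 1.0, 0.01], [1.0, -0.016, 0.008], [0.008, 0.01, -1.0]]
force: [2.4, 0.5, -0.3]
opening: 39.5
```

```bash
python3 p.py 597.2,351.3,130,0.5
```

```text
t 10.2 pos [446.2 385.8 166. ] phi -0.016 open 39.5 F [ 2.4  0.5 -0.3] q7 -0.24
(597.2, 351.3, 130.0, 0.5) xyz [-3.24 15.12  3.72] turn -0.516
```

Request:
jog_arm(rows=[{"xyz": [-3.2,15.1,1],"turn": 0,"claw": 4},{"xyz": [-3.2,15.1,2],"turn": 0,"claw": 4},{"xyz": [-3.2,15.1,3],"turn": 0,"claw": 4},{"xyz": [-3.2,15.1,3.7],"turn": 0,"claw": 4},{"xyz": [-3.2,15.1,3.7],"turn": 0,"claw": 4},{"xyz": [-3.2,15.1,5],"turn": 0,"claw": 4},{"xyz": [-3.2,15.1,6],"turn": 0,"claw": 4},{"xyz": [-3.2,15.1,6],"turn": 0,"claw": 4}])

```text
time: 10.87
tool_pos: [589.2, 350.5, 95.7]
tool_rot: [[0.014, 1.0, -0.005], [1.0, -0.014, -0.001], [-0.001, -0.005, -1.0]]
force: [-0.7, 0.3, -0.6]
opening: 40.0
```

```bash
python3 p.py 597.2,351.3,60,-0.016;  python3 - <<'E'
from h import *
for n in("scene","top"):
    c=viewer.read_camera(n); cv2.imwrite(f"pics/e_{n}.png",cv2.resize(c["img"][170:270,160:280],None,fx=5,fy=5) if n=="scene" else cv2.resize(c["img"][180:300,110:290],None,fx=4,fy=4))
E
```

```text
t 10.87 pos [589.2 350.5  95.7] phi -0.014 open 40.0 F [-0.7  0.3 -0.6] q7 -0.11
(597.2, 351.3, 60.0, -0.016) xyz [0.09 0.81 3.56] turn 0.002
```

View pics/e_top.png

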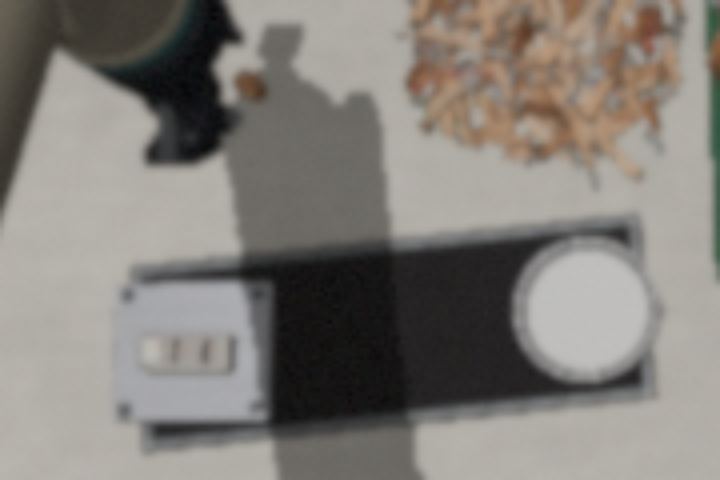

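View pics/e_scene.png

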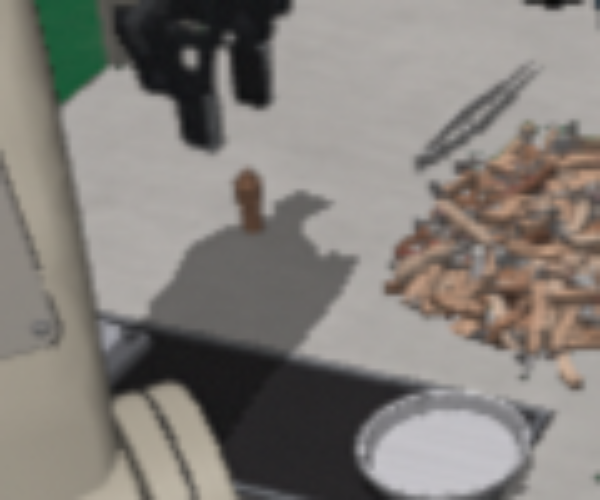

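Request:
jog_arm(rows=[{"xyz": [0.05,0.5,0],"turn": 0,"claw": 4},{"xyz": [0.05,0.5,0.5],"turn": 0,"claw": 4},{"xyz": [0.05,0.5,0.5],"turn": 0,"claw": 4},{"xyz": [0.05,0.5,0.5],"turn": 0,"claw": 4},{"xyz": [0.05,0.5,0.5],"turn": 0,"claw": 4}])

```text
time: 11.38
tool_pos: [597.4, 350.3, 93.5]
tool_rot: [[0.015, 1.0, -0.0], [1.0, -0.015, 0.0], [0.0, -0.0, -1.0]]
force: [-0.7, 0.4, 0.4]
opening: 40.0
```

```bash
python3 p.py 597.2,351.3,60,-0.016 597.2,351.3,33,-0.016;  python3 - <<'E'
from h import *
c=viewer.read_camera("top"); u0,v0,u1,v1=136,254,175,286
g=c["img"].astype(int)
im=g[v0:v1,u0:u1]; 
cv2.imwrite("pics/f.png",cv2.resize(c["img"][245:295,130:190],None,fx=12,fy=12,interpolation=cv2.INTER_CUBIC))
for y in(-150,):pass
r=spotter.silhouettes("gauge_centre",c)
for q in r: print(q["p"],q["box"])
for q in r:
    if q["box"][0]<200: print(fit([(c,q["region"],crop_of(q["box"]))],M["gauge_centre"],442,384,0,True,z=11))
E
```

```text
t 11.38 pos [597.4 350.3  93.5] phi -0.015 open 40.0 F [-0.7  0.4  0.4] q7 -0.11
(597.2, 351.3, 60.0, -0.016) xyz [ 0.1  -0.02  3.35] turn 0.001
(597.2, 351.3, 33.0, -0.016) xyz [ 0.1  -0.02  6.05] turn 0.001
0.48 [143.3, 264.4, 168.5, 275.1]
(array([442.37564451, 386.30304734,  -0.71711888]), np.float64(0.1171393341553637))
```

View pics/f.png

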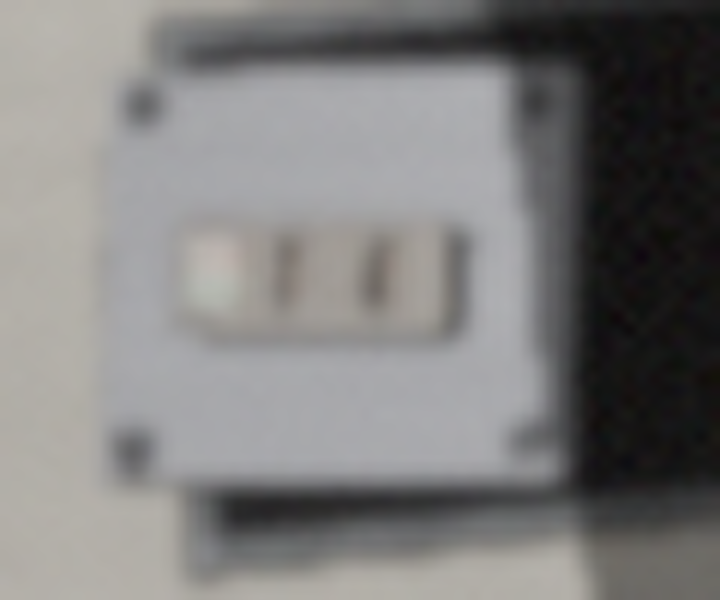

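Request:
jog_arm(rows=[{"xyz": [0.1,0,1.5],"turn": 0,"claw": 4},{"xyz": [0.1,0,3],"turn": 0,"claw": 4},{"xyz": [0.1,0,3.2],"turn": 0,"claw": 4},{"xyz": [0.1,0,3.2],"turn": 0,"claw": 4},{"xyz": [0.1,0,3.2],"turn": 0,"claw": 4},{"xyz": [0.1,0,3.2],"turn": 0,"claw": 4}])

```text
time: 11.98
tool_pos: [597.8, 351.0, 61.4]
tool_rot: [[0.015, 1.0, 0.0], [1.0, -0.015, -0.0], [-0.0, 0.0, -1.0]]
force: [-0.1, -0.5, 0.6]
opening: 40.4
```

```bash
python3 p.py 597.2,351.3,33,-0.016;  python3 - <<'E'
from h import *
for n in("scene","top"):
    c=viewer.read_camera(n); cv2.imwrite(f"pics/g_{n}.png",cv2.resize(c["img"][180:240,180:240],None,fx=8,fy=8) if n=="scene" else cv2.resize(c["img"][160:240,120:220],None,fx=6,fy=6))
E
```

```text
t 11.98 pos [597.8 351.   61.4] phi -0.015 open 40.4 F [-0.1 -0.5  0.6] q7 -0.1
(597.2, 351.3, 33.0, -0.016) xyz [ 0.02 -0.06  2.84] turn 0.001
```

View pics/g_scene.png

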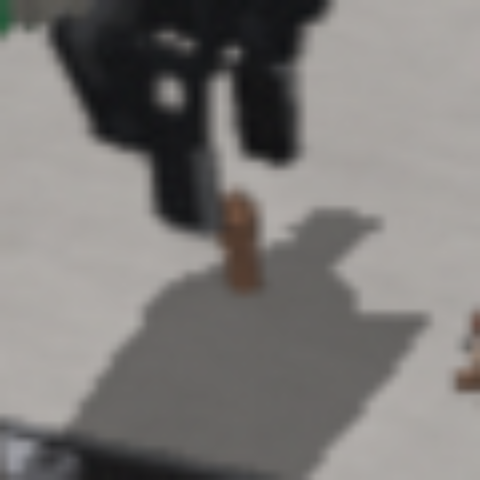

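View pics/g_top.png

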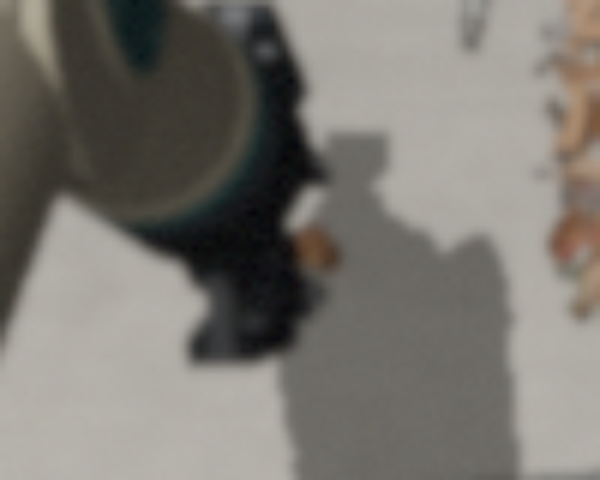

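Request:
jog_arm(rows=[{"xyz": [0.02,-0.05,1],"turn": 0,"claw": 4},{"xyz": [0.02,-0.05,2],"turn": 0,"claw": 4},{"xyz": [0.02,-0.05,2.8],"turn": 0,"claw": 4},{"xyz": [0.02,-0.05,2.8],"turn": 0,"claw": 4},{"xyz": [0.02,-0.05,2.8],"turn": 0,"claw": 4},{"xyz": [0.02,-0.05,2.8],"turn": 0,"claw": 4}])

```text
time: 12.58
tool_pos: [597.1, 351.2, 33.1]
tool_rot: [[0.015, 1.0, 0.0], [1.0, -0.015, -0.0], [-0.0, 0.0, -1.0]]
force: [0.1, 0.2, 0.1]
opening: 39.9
```

```bash
python3 p.py 597.2,351.3,33,-0.016;  python3 - <<'E'
from h import *
for n in("scene","top"):
    c=viewer.read_camera(n); cv2.imwrite(f"pics/i_{n}.png",cv2.resize(c["img"][180:240,180:240],None,fx=8,fy=8) if n=="scene" else cv2.resize(c["img"][160:240,120:220],None,fx=6,fy=6))
E
```

```text
t 12.58 pos [597.1 351.2  33.1] phi -0.015 open 39.9 F [0.1 0.2 0.1] q7 -0.08
(597.2, 351.3, 33.0, -0.016) xyz [0.01 0.01 0.01] turn 0.001
```

View pics/i_scene.png

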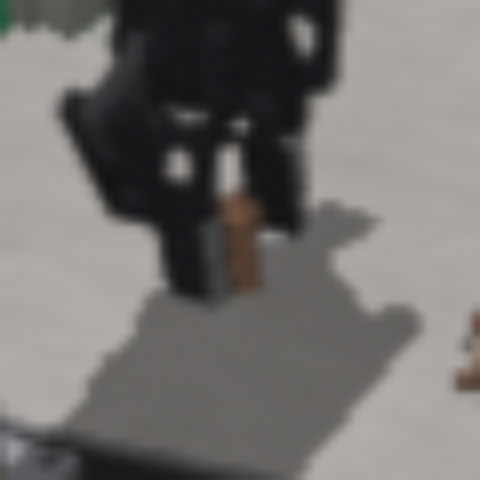

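Request:
jog_arm(rows=[{"xyz": [0,0,0],"turn": 0,"claw": 3.2},{"xyz": [0,0,0],"turn": 0,"claw": 2.5},{"xyz": [0,0,0],"turn": 0,"claw": 2.1},{"xyz": [0,0,0],"turn": 0,"claw": 1.8},{"xyz": [0,0,0],"turn": 0,"claw": 1.5},{"xyz": [0,0,0],"turn": 0,"claw": 1.1},{"xyz": [0,0,0],"turn": 0,"claw": 1.0},{"xyz": [0,0,0],"turn": 0,"claw": 1.0}], squeeze=30)

```text
time: 13.35
tool_pos: [597.2, 351.4, 33.5]
tool_rot: [[0.015, 1.0, 0.0], [1.0, -0.015, 0.0], [0.0, 0.0, -1.0]]
force: [0.8, -1.3, 0.5]
opening: 13.6
```

```bash
python3 p.py 597.2,351.3,33,-0.016;  python3 - <<'E'
from h import *
for n in("scene",):
    c=viewer.read_camera(n); cv2.imwrite(f"pics/j_{n}.png",cv2.resize(c["img"][180:240,180:240],None,fx=8,fy=8) )
E
```

```text
t 13.35 pos [597.2 351.4  33.5] phi -0.015 open 13.6 F [ 0.8 -1.3  0.5] q7 -0.08
(597.2, 351.3, 33.0, -0.016) xyz [-0.01  0.    0.05] turn 0.001
```

View pics/j_scene.png

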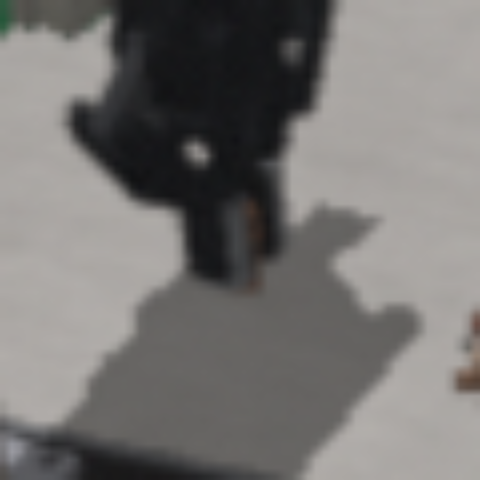

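Request:
jog_arm(rows=[{"xyz": [0,0,-0.5],"turn": 0,"claw": 1.0},{"xyz": [0,0,-2],"turn": 0,"claw": 1.0},{"xyz": [0,0,-4],"turn": 0,"claw": 1.0},{"xyz": [0,0,-6],"turn": 0,"claw": 1.0},{"xyz": [0,0,-7.5],"turn": 0,"claw": 1.0},{"xyz": [0,0,-7.5],"turn": 0,"claw": 1.0},{"xyz": [0,0,-7.5],"turn": 0,"claw": 1.0}])

```text
time: 13.98
tool_pos: [597.5, 351.8, 109.8]
tool_rot: [[0.015, 1.0, 0.002], [1.0, -0.015, 0.001], [0.001, 0.002, -1.0]]
force: [-0.3, -0.3, -1.3]
opening: 13.9
```

```bash
python3 p.py 442.2,385,108,-0.016; python3 - <<'E'
from h import *
c=viewer.read_camera("top"); cv2.imwrite("pics/k.png",cv2.resize(c["img"][160:300,120:290],None,fx=4,fy=4))
for t in("plate_top","gauge_centre"):
  for q in spotter.silhouettes(t,c):
    print(t,q["p"],q["box"])
    if q["box"][0]<170: print(fit([(c,q["region"],crop_of(q["box"]))],M[t],442,384,0,True,z=11 if t[0]=="g" else 0))
E
```

```text
t 13.98 pos [597.5 351.8 109.8] phi -0.015 open 13.9 F [-0.3 -0.3 -1.3] q7 -0.12
(442.2, 385.0, 108.0, -0.016) xyz [  3.09 -15.58   0.15] turn 0.001
plate_top 0.85 [135.9, 253.9, 179.3, 287.0]
(array([4.42766719e+02, 3.84816075e+02, 3.71434111e-01]), np.float64(0.2095135812413299))
plate_top 0.74 [163.9, 310.2, 250.6, 316.0]
(array([442., 384.,   0.]), np.float64(1.0))
gauge_centre 0.55 [135.2, 252.7, 180.9, 287.9]
(array([466.89687506, 373.89875165,  -0.58996309]), np.float64(0.7499233081784158))
gauge_centre 0.5 [144.1, 265.5, 169.5, 275.4]
(array([443.02304317, 385.14034506,  -5.30203019]), np.float64(0.2780145399849586))
```

View pics/k.png

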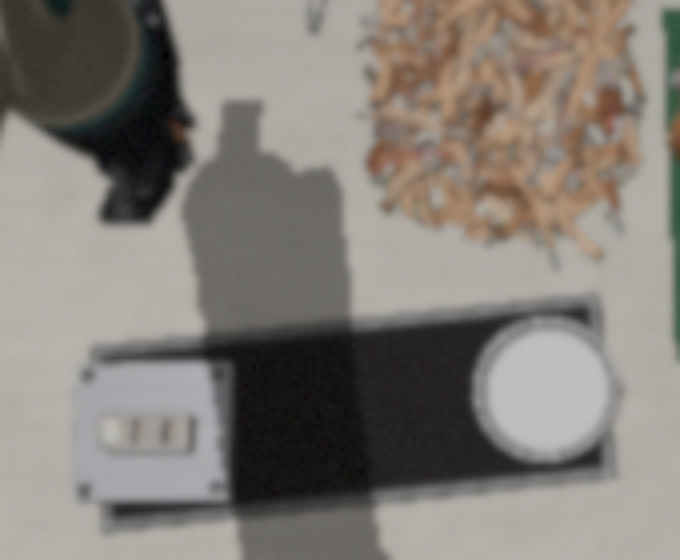

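Request:
jog_arm(rows=[{"xyz": [0.4,-2,0],"turn": 0,"claw": 1.0},{"xyz": [1,-5,0],"turn": 0,"claw": 1.0},{"xyz": [1.6,-8,0],"turn": 0,"claw": 1.0},{"xyz": [2.2,-11,0],"turn": 0,"claw": 1.0},{"xyz": [2.8,-14,0],"turn": 0,"claw": 1.0},{"xyz": [3.1,-15.6,0],"turn": 0,"claw": 1.0},{"xyz": [3.1,-15.6,0],"turn": 0,"claw": 1.0},{"xyz": [3.1,-15.6,0],"turn": 0,"claw": 1.0}])

```text
time: 14.8
tool_pos: [440.3, 385.0, 107.5]
tool_rot: [[0.013, 1.0, -0.001], [1.0, -0.013, -0.001], [-0.001, -0.001, -1.0]]
force: [0.8, -1.3, -0.7]
opening: 13.8
```

```bash
python3 p.py 442.3,385,68,-0.016
```

```text
t 14.8 pos [440.3 385.  107.5] phi -0.013 open 13.8 F [ 0.8 -1.3 -0.7] q7 -0.19
(442.3, 385.0, 68.0, -0.016) xyz [0.01 0.2  3.95] turn 0.003
```

Request:
jog_arm(rows=[{"xyz": [0,0.1,1],"turn": 0,"claw": 1.0},{"xyz": [0,0.1,2],"turn": 0,"claw": 1.0},{"xyz": [0,0.1,3.2],"turn": 0,"claw": 1.0},{"xyz": [0,0.1,4],"turn": 0,"claw": 1.0},{"xyz": [0,0.1,4],"turn": 0,"claw": 1.0},{"xyz": [0,0.1,4],"turn": 0,"claw": 1.0},{"xyz": [0,0.1,4],"turn": 0,"claw": 1.0}])

```text
time: 15.38
tool_pos: [442.9, 384.4, 68.2]
tool_rot: [[0.016, 1.0, 0.0], [1.0, -0.016, -0.0], [-0.0, 0.0, -1.0]]
force: [0.2, -0.2, -0.6]
opening: 13.7
```

```bash
python3 p.py 442.3,385,58.4,-0.016; python3 - <<'E'
from h import *
c=viewer.read_camera("top"); cv2.imwrite("pics/l.png",cv2.resize(c["img"][230:300,120:200],None,fx=8,fy=8,interpolation=cv2.INTER_CUBIC))
E
```

```text
t 15.38 pos [442.9 384.4  68.2] phi -0.016 open 13.7 F [ 0.2 -0.2 -0.6] q7 -0.16
(442.3, 385.0, 58.4, -0.016) xyz [ 0.06 -0.06  0.98] turn 0.0
```

View pics/l.png

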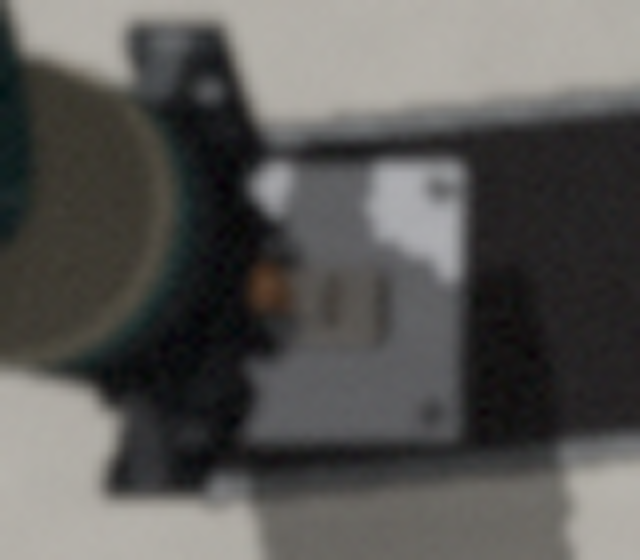

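Request:
jog_arm(rows=[{"xyz": [0.05,-0.05,0.4],"turn": 0,"claw": 1.0},{"xyz": [0.05,-0.05,0.7],"turn": 0,"claw": 1.0},{"xyz": [0.05,-0.05,0.9],"turn": 0,"claw": 1.0},{"xyz": [0.05,-0.05,0.92],"turn": 0,"claw": 1.0},{"xyz": [0.05,-0.05,0.92],"turn": 0,"claw": 1.0},{"xyz": [0.05,-0.05,0.92],"turn": 0,"claw": 1.0}])

```text
time: 15.93
tool_pos: [442.0, 385.2, 59.2]
tool_rot: [[0.015, 1.0, 0.0], [1.0, -0.015, 0.0], [0.0, 0.0, -1.0]]
force: [-0.1, 0.5, 0.2]
opening: 13.6
```

Request:
jog_arm(rows=[{"xyz": [0,0,0.05],"turn": 0,"claw": 1.0},{"xyz": [0,0,0.08],"turn": 0,"claw": 1.0},{"xyz": [0,0,0.08],"turn": 0,"claw": 1.0},{"xyz": [0,0,0.08],"turn": 0,"claw": 1.0}])

```text
time: 16.27
tool_pos: [442.1, 385.2, 58.4]
tool_rot: [[0.015, 1.0, 0.0], [1.0, -0.015, 0.0], [0.0, 0.0, -1.0]]
force: [0.0, -0.4, 0.4]
opening: 13.6
```

Request:
jog_arm(rows=[{"xyz": [0,0,0.05],"turn": 0,"claw": 1.0},{"xyz": [0,0,0.05],"turn": 0,"claw": 1.0},{"xyz": [0,0,0.05],"turn": 0,"claw": 1.0}])

```text
time: 16.52
tool_pos: [442.2, 385.3, 58.3]
tool_rot: [[0.015, 1.0, 0.0], [1.0, -0.015, 0.001], [0.001, 0.0, -1.0]]
force: [-0.2, 0.0, 4.9]
opening: 13.8
```

Request:
jog_arm(rows=[{"xyz": [0,0,0],"turn": 0,"claw": 1.5},{"xyz": [0,0,0],"turn": 0,"claw": 1.8},{"xyz": [0,0,0],"turn": 0,"claw": 2.2},{"xyz": [0,0,0],"turn": 0,"claw": 2.8},{"xyz": [0,0,0],"turn": 0,"claw": 3.5},{"xyz": [0,0,0],"turn": 0,"claw": 4},{"xyz": [0,0,0],"turn": 0,"claw": 4}])

```text
time: 17.1
tool_pos: [441.9, 385.1, 57.7]
tool_rot: [[0.015, 1.0, -0.0], [1.0, -0.015, -0.0], [-0.0, -0.0, -1.0]]
force: [-0.4, 0.2, -0.1]
opening: 39.7
```

```bash
python3 p.py ; python3 - <<'E'
from h import *
c=viewer.read_camera("top"); cv2.imwrite("pics/m.png",cv2.resize(c["img"][230:300,120:200],None,fx=8,fy=8,interpolation=cv2.INTER_CUBIC))
E
```

```text
t 17.1 pos [441.9 385.1  57.7] phi -0.015 open 39.7 F [-0.4  0.2 -0.1] q7 -0.15
```

View pics/m.png

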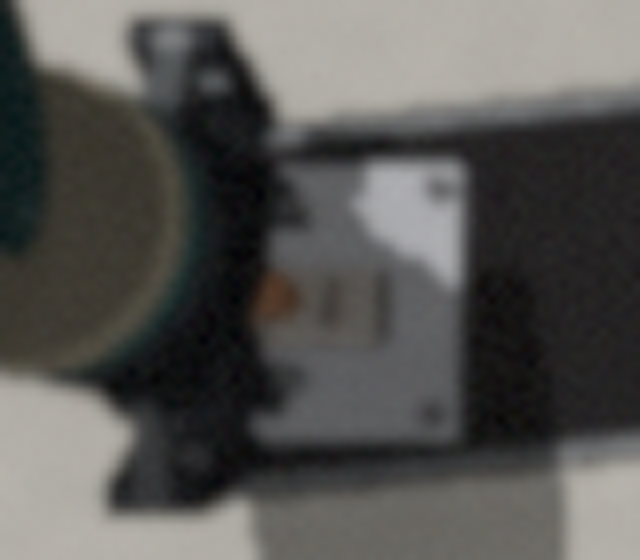

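Request:
jog_arm(rows=[{"xyz": [0,0,-1],"turn": 0,"claw": 4},{"xyz": [0,0,-3],"turn": 0,"claw": 4},{"xyz": [0,0,-6],"turn": 0,"claw": 4},{"xyz": [0,0,-10],"turn": 0,"claw": 4},{"xyz": [0,0,-13],"turn": 0,"claw": 4},{"xyz": [-2,0,-13],"turn": 0,"claw": 4}])

```text
time: 17.65
tool_pos: [444.7, 370.7, 194.2]
tool_rot: [[0.01, 1.0, 0.009], [1.0, -0.01, 0.01], [0.01, 0.009, -1.0]]
force: [0.9, 0.2, -0.2]
opening: 40.0
```

```bash
python3 p.py 402,180,190,-.015 410,0,190,-.015
```

```text
t 17.65 pos [444.7 370.7 194.2] phi -0.01 open 40.0 F [ 0.9  0.2 -0.2] q7 -0.24
(402.0, 180.0, 190.0, -0.015) xyz [-19.12  -4.08   0.19] turn 0.005
(410.0, 0.0, 190.0, -0.015) xyz [-3.711e+01 -3.100e+00  2.000e-02] turn 0.005
```

Request:
jog_arm(rows=[{"xyz": [-19.1,-4.1,0],"turn": 0,"claw": 4},{"xyz": [-19.1,-4.1,0],"turn": 0,"claw": 4},{"xyz": [-19.1,-4.1,0],"turn": 0,"claw": 4},{"xyz": [-19.1,-4.1,0],"turn": 0,"claw": 4},{"xyz": [-37,-3.1,0],"turn": 0,"claw": 4},{"xyz": [-37,-3.1,0],"turn": 0,"claw": 4},{"xyz": [-37,-3.1,0],"turn": 0,"claw": 4},{"xyz": [-37,-3.1,0],"turn": 0,"claw": 4}])

```text
time: 18.32
tool_pos: [404.7, 34.4, 188.6]
tool_rot: [[0.015, 1.0, 0.001], [1.0, -0.015, 0.001], [0.001, 0.001, -1.0]]
force: [1.0, 0.3, 0.1]
opening: 40.1
```

```bash
python3 p.py 410,0,190,-.015 415,-160,190,-.3 567.2,-283.5,140,-.6; python3 - <<'E'
from h import *
c=viewer.read_camera("top"); cv2.imwrite("pics/n.png",cv2.resize(c["img"][230:310,120:280],None,fx=5,fy=5,interpolation=cv2.INTER_CUBIC))
for n in ("scene","top"):
  c=viewer.read_camera(n)
  if n=="scene": cv2.imwrite("pics/n2.png",c["img"])
E
```

```text
t 18.32 pos [404.7  34.4 188.6] phi -0.015 open 40.1 F [1.  0.3 0.1] q7 0.39
(410.0, 0.0, 190.0, -0.015) xyz [-3.43  0.58 -0.14] turn 0.0
(415.0, -160.0, 190.0, -0.3) xyz [-19.42   1.31  -0.15] turn 0.285
(567.2, -283.5, 140.0, -0.6) xyz [-31.55  16.71   4.86] turn 0.585
```

View pics/n.png

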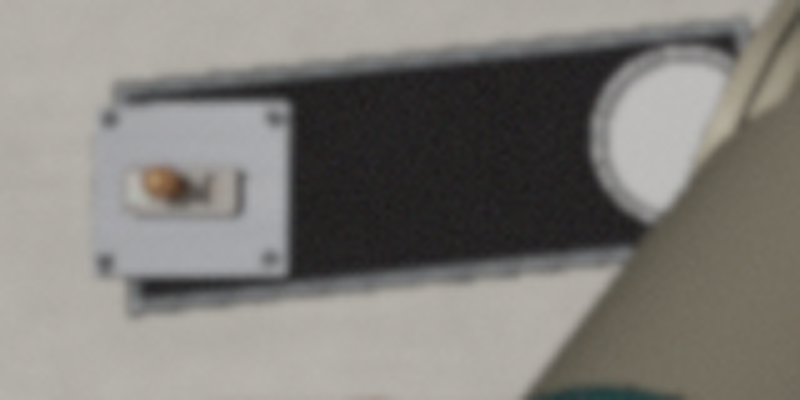

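View pics/n2.png

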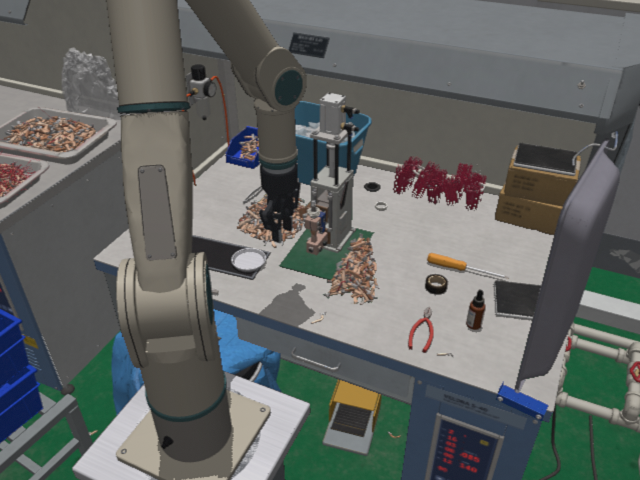

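Request:
jog_arm(rows=[{"xyz": [-19.4,1.3,0],"turn": 0.28,"claw": 8},{"xyz": [-19.4,1.3,0],"turn": 0.28,"claw": 8},{"xyz": [-19.4,1.3,0],"turn": 0.28,"claw": 8},{"xyz": [-19.4,1.3,0],"turn": 0.28,"claw": 8},{"xyz": [-19.4,1.3,0],"turn": 0.28,"claw": 8},{"xyz": [-31.5,16.7,0],"turn": 0.58,"claw": 8},{"xyz": [-31.5,16.7,0],"turn": 0.58,"claw": 8},{"xyz": [-31.5,16.7,2],"turn": 0.58,"claw": 8}])

```text
time: 19.13
tool_pos: [514.4, -236.5, 182.0]
tool_rot: [[0.564, 0.826, 0.003], [0.826, -0.564, 0.0], [0.002, 0.002, -1.0]]
force: [0.6, -0.2, 0.0]
opening: 80.0
```

```bash
python3 p.py 567.2,-283.5,90,-.6
```

```text
t 19.13 pos [ 514.4 -236.5  182. ] phi -0.599 open 80.0 F [ 0.6 -0.2  0. ] q7 0.37
(567.2, -283.5, 90.0, -0.6) xyz [-0.92  6.99  9.21] turn 0.001
```

Request:
jog_arm(rows=[{"xyz": [-0.9,7,3],"turn": 0,"claw": 8},{"xyz": [-0.9,7,6],"turn": 0,"claw": 8},{"xyz": [-0.9,7,9],"turn": 0,"claw": 8},{"xyz": [-0.9,7,10],"turn": 0,"claw": 8},{"xyz": [-0.9,7,10],"turn": 0,"claw": 8},{"xyz": [-0.9,7,10],"turn": 0,"claw": 8},{"xyz": [-0.9,7,10],"turn": 0,"claw": 8}])

```text
time: 19.72
tool_pos: [565.5, -282.6, 82.7]
tool_rot: [[0.56, 0.829, 0.002], [0.829, -0.56, -0.001], [0.0, 0.002, -1.0]]
force: [1.4, -0.2, 0.2]
opening: 79.5
```

```bash
python3 p.py 567.2,-283.5,27,-.6; python3 - <<'E'
from h import *
c=viewer.read_camera("scene"); cv2.imwrite("pics/o.png",cv2.resize(c["img"][220:320,380:500],None,fx=5,fy=5,interpolation=cv2.INTER_CUBIC))
E
```

```text
t 19.72 pos [ 565.5 -282.6   82.7] phi -0.594 open 79.5 F [ 1.4 -0.2  0.2] q7 0.44
(567.2, -283.5, 27.0, -0.6) xyz [0.02 0.18 5.57] turn 0.006
```

View pics/o.png

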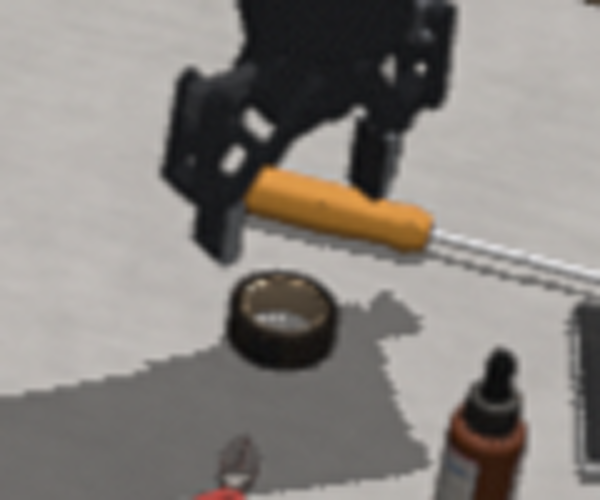

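Request:
jog_arm(rows=[{"xyz": [0,0.1,1.5],"turn": 0,"claw": 8},{"xyz": [0,0.1,3],"turn": 0,"claw": 8},{"xyz": [0,0.1,3.5],"turn": 0,"claw": 8},{"xyz": [0,0.1,3.5],"turn": 0,"claw": 8},{"xyz": [0,0.1,3.5],"turn": 0,"claw": 8},{"xyz": [0,0.1,3.5],"turn": 0,"claw": 8}])

```text
time: 20.27
tool_pos: [565.4, -283.9, 45.7]
tool_rot: [[0.561, 0.828, 0.0], [0.828, -0.561, -0.0], [-0.0, 0.0, -1.0]]
force: [0.4, -0.4, 0.8]
opening: 80.0
```

```bash
python3 p.py 567.2,-283.5,27,-.6
```

```text
t 20.27 pos [ 565.4 -283.9   45.7] phi -0.595 open 80.0 F [ 0.4 -0.4  0.8] q7 0.47
(567.2, -283.5, 27.0, -0.6) xyz [0.13 0.12 1.87] turn 0.005
```

Request:
jog_arm(rows=[{"xyz": [0.15,0.1,1.0],"turn": 0,"claw": 8},{"xyz": [0.15,0.1,1.5],"turn": 0,"claw": 8},{"xyz": [0.15,0.1,1.8],"turn": 0,"claw": 8},{"xyz": [0.15,0.1,1.8],"turn": 0,"claw": 7},{"xyz": [0.15,0.1,1.8],"turn": 0,"claw": 6},{"xyz": [0.15,0.1,1.8],"turn": 0,"claw": 5.2},{"xyz": [0.15,0.1,1.8],"turn": 0,"claw": 4.5},{"xyz": [0.15,0.1,1.8],"turn": 0,"claw": 4.5}], squeeze=35)

```text
time: 20.93
tool_pos: [567.3, -283.3, 28.0]
tool_rot: [[0.561, 0.828, 0.001], [0.828, -0.561, -0.001], [-0.0, 0.001, -1.0]]
force: [-0.6, 0.2, 1.6]
opening: 49.2
```

```bash
python3 p.py 567.2,-283.5,27,-.6;python3 - <<'E'
from h import *
c=viewer.read_camera("scene"); cv2.imwrite("pics/p.png",cv2.resize(c["img"][220:320,380:500],None,fx=5,fy=5,interpolation=cv2.INTER_CUBIC))
E
```

```text
t 20.93 pos [ 567.3 -283.3   28. ] phi -0.595 open 49.2 F [-0.6  0.2  1.6] q7 0.48
(567.2, -283.5, 27.0, -0.6) xyz [-0.03  0.01  0.1 ] turn 0.005
```

View pics/p.png

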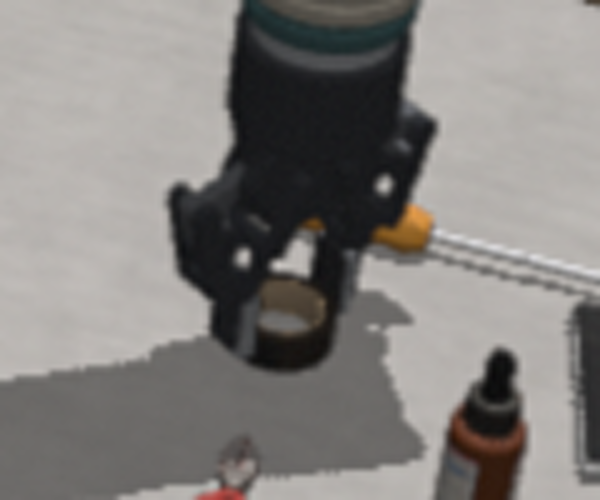

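Request:
jog_arm(rows=[{"xyz": [0,0,-1],"turn": 0,"claw": 4.5},{"xyz": [0,0,-3],"turn": 0,"claw": 4.5},{"xyz": [0,0,-6],"turn": 0,"claw": 4.5},{"xyz": [0,0,-9],"turn": 0,"claw": 4.5},{"xyz": [0,0,-12],"turn": 0,"claw": 4.5},{"xyz": [0,-3,-14],"turn": 0,"claw": 4.5},{"xyz": [0,-6,-15],"turn": 0,"claw": 4.5}])

```text
time: 21.57
tool_pos: [518.5, -250.9, 180.9]
tool_rot: [[0.561, 0.828, 0.005], [0.828, -0.561, -0.003], [0.0, 0.006, -1.0]]
force: [-0.7, 0.7, 0.1]
opening: 49.4
```

```bash
python3 p.py 420,-160,180,-.35 408,0,180,-.1 400,180,170,0 453.2,269.8,120,0
```

```text
t 21.57 pos [ 518.5 -250.9  180.9] phi -0.595 open 49.4 F [-0.7  0.7  0.1] q7 0.39
(420.0, -160.0, 180.0, -0.35) xyz [  2.   -13.25   0.  ] turn -0.245
(408.0, 0.0, 180.0, -0.1) xyz [ 14.58 -23.22  -0.06] turn -0.495
(400.0, 180.0, 170.0, 0.0) xyz [ 29.03 -33.98   0.88] turn -0.595
(453.2, 269.8, 120.0, 0.0) xyz [ 39.45 -34.64   5.87] turn -0.595
```

Request:
jog_arm(rows=[{"xyz": [1,-7,0],"turn": -0.1,"claw": 4.5},{"xyz": [1.6,-10.5,0],"turn": -0.2,"claw": 4.5},{"xyz": [2,-13.3,0],"turn": -0.25,"claw": 4.5},{"xyz": [5,-15.7,0],"turn": -0.3,"claw": 4.5},{"xyz": [8,-18,0],"turn": -0.4,"claw": 4.5},{"xyz": [11.5,-20.7,0],"turn": -0.45,"claw": 4.5},{"xyz": [14.6,-23.2,0],"turn": -0.5,"claw": 4.5},{"xyz": [18,-26,0],"turn": -0.5,"claw": 4.5}])

```text
time: 22.23
tool_pos: [402.9, 44.0, 178.3]
tool_rot: [[0.094, 0.996, 0.001], [0.996, -0.094, 0.001], [0.001, 0.001, -1.0]]
force: [1.8, 0.3, -0.4]
opening: 49.1
```

```bash
python3 p.py 402,140,175,-.05 453.2,269.8,120,0
```

```text
t 22.23 pos [402.9  44.  178.3] phi -0.094 open 49.1 F [ 1.8  0.3 -0.4] q7 0.35
(402.0, 140.0, 175.0, -0.05) xyz [ 9.55 -0.99  0.34] turn -0.044
(453.2, 269.8, 120.0, 0.0) xyz [22.94  2.88  5.86] turn -0.094
```

Request:
jog_arm(rows=[{"xyz": [6,-0.6,0],"turn": 0,"claw": 4.5},{"xyz": [9.5,-1,0.3],"turn": 0,"claw": 4.5},{"xyz": [13,0,0.3],"turn": -0.05,"claw": 4.5},{"xyz": [16.5,1,0.3],"turn": -0.09,"claw": 4.5},{"xyz": [20,2,2],"turn": -0.09,"claw": 4.5},{"xyz": [22.9,2.9,4],"turn": -0.09,"claw": 4.5},{"xyz": [22.9,2.9,6],"turn": -0.09,"claw": 4.5},{"xyz": [22.9,2.9,7],"turn": -0.09,"claw": 4.5}])

```text
time: 22.9
tool_pos: [453.0, 269.2, 105.8]
tool_rot: [[0.001, 1.0, -0.002], [1.0, -0.001, -0.0], [-0.0, -0.002, -1.0]]
force: [0.1, -1.3, -0.5]
opening: 49.2
```

```bash
python3 p.py 453.2,269.8,60,0
```

```text
t 22.9 pos [453.  269.2 105.8] phi -0.001 open 49.2 F [ 0.1 -1.3 -0.5] q7 0.06
(453.2, 269.8, 60.0, 0.0) xyz [0.06 0.03 4.58] turn -0.001
```

Request:
jog_arm(rows=[{"xyz": [0,0,2],"turn": 0,"claw": 4.5},{"xyz": [0,0,4],"turn": 0,"claw": 4.5},{"xyz": [0,0,5],"turn": 0,"claw": 4.5},{"xyz": [0,0,5.5],"turn": 0,"claw": 4.5},{"xyz": [0,0,5.5],"turn": 0,"claw": 4.5},{"xyz": [0,0,5.5],"turn": 0,"claw": 4.5},{"xyz": [0,0,5.5],"turn": 0,"claw": 4.5}])

```text
time: 23.48
tool_pos: [454.5, 267.4, 53.6]
tool_rot: [[0.005, 1.0, 0.001], [1.0, -0.005, 0.001], [0.001, 0.001, -1.0]]
force: [0.7, -0.3, -0.3]
opening: 49.7
```

```bash
python3 p.py 453.2,269.8,31,0;python3 - <<'E'
from h import *
c=viewer.read_camera("scene"); cv2.imwrite("pics/q.png",cv2.resize(c["img"][200:300,170:290],None,fx=5,fy=5,interpolation=cv2.INTER_CUBIC))
c=viewer.read_camera("top"); cv2.imwrite("pics/q2.png",cv2.resize(c["img"][220:310,120:290],None,fx=4,fy=4,interpolation=cv2.INTER_CUBIC))
E
```

```text
t 23.48 pos [454.5 267.4  53.6] phi -0.005 open 49.7 F [ 0.7 -0.3 -0.3] q7 0.12
(453.2, 269.8, 31.0, 0.0) xyz [ 0.24 -0.14  2.26] turn -0.005
```

View pics/q.png

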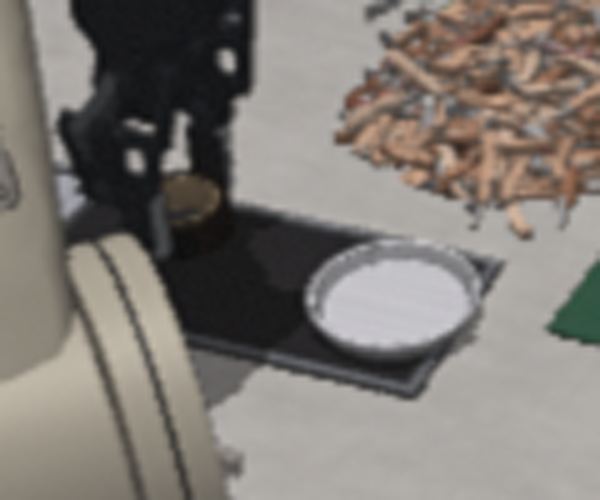

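View pics/q2.png

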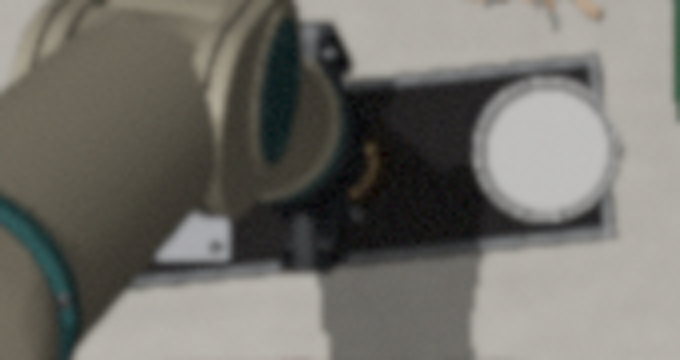

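Request:
jog_arm(rows=[{"xyz": [0.2,-0.1,0.6],"turn": 0,"claw": 4.5},{"xyz": [0.2,-0.1,1.2],"turn": 0,"claw": 4.5},{"xyz": [0.2,-0.1,1.8],"turn": 0,"claw": 4.5},{"xyz": [0.2,-0.1,1.8],"turn": 0,"claw": 4.5},{"xyz": [0.2,-0.1,1.8],"turn": 0,"claw": 4.5},{"xyz": [0.2,-0.1,1.8],"turn": 0,"claw": 4.5}])

```text
time: 24.08
tool_pos: [452.9, 269.2, 34.3]
tool_rot: [[0.005, 1.0, -0.0], [1.0, -0.005, -0.0], [-0.0, -0.0, -1.0]]
force: [0.7, -0.8, 0.5]
opening: 49.5
```

```bash
python3 p.py 453.2,269.8,31,0
```

```text
t 24.08 pos [452.9 269.2  34.3] phi -0.005 open 49.5 F [ 0.7 -0.8  0.5] q7 0.14
(453.2, 269.8, 31.0, 0.0) xyz [0.06 0.03 0.33] turn -0.005
```

Request:
jog_arm(rows=[{"xyz": [0.05,0,0.15],"turn": 0,"claw": 4.5},{"xyz": [0.05,0,0.3],"turn": 0,"claw": 4.5},{"xyz": [0.05,0,0.35],"turn": 0,"claw": 4.5},{"xyz": [0.05,0,0.35],"turn": 0,"claw": 4.5},{"xyz": [0.05,0,0.35],"turn": 0,"claw": 4.5}])

```text
time: 24.5
tool_pos: [452.9, 269.9, 31.1]
tool_rot: [[0.005, 1.0, 0.0], [1.0, -0.005, 0.0], [0.0, 0.0, -1.0]]
force: [0.4, 0.5, -0.6]
opening: 49.1
```

Request:
jog_arm(rows=[{"xyz": [0,0,0.06],"turn": 0,"claw": 4.5},{"xyz": [0,0,0.08],"turn": 0,"claw": 4.5},{"xyz": [0,0,0.08],"turn": 0,"claw": 4.5}])

```text
time: 24.75
tool_pos: [453.0, 269.9, 30.9]
tool_rot: [[0.005, 1.0, 0.0], [1.0, -0.005, 0.001], [0.001, 0.0, -1.0]]
force: [-2.4, -1.5, 7.6]
opening: 49.1
```

Contact. Release and lift.

Request:
jog_arm(rows=[{"xyz": [0,0,0],"turn": 0,"claw": 5.2},{"xyz": [0,0,0],"turn": 0,"claw": 5.8},{"xyz": [0,0,0],"turn": 0,"claw": 6.5},{"xyz": [0,0,0],"turn": 0,"claw": 6.8},{"xyz": [0,0,-2],"turn": 0,"claw": 6.8},{"xyz": [0,0,-6],"turn": 0,"claw": 6.8},{"xyz": [0,0,-10],"turn": 0,"claw": 6.8},{"xyz": [0,0,-14],"turn": 0,"claw": 6.8}])

```text
time: 25.42
tool_pos: [452.3, 269.4, 171.3]
tool_rot: [[0.006, 1.0, -0.001], [1.0, -0.006, -0.001], [-0.001, -0.001, -1.0]]
force: [1.9, 0.8, 0.8]
opening: 67.9
```

```bash
python3 p.py 402,150,195,0 410,0,200,-.1
```

```text
t 25.42 pos [452.3 269.4 171.3] phi -0.006 open 67.9 F [1.9 0.8 0.8] q7 -0.02
(402.0, 150.0, 195.0, 0.0) xyz [-11.97  -4.97  -2.34] turn -0.006
(410.0, 0.0, 200.0, -0.1) xyz [-26.96  -4.09  -2.82] turn 0.094
```

Request:
jog_arm(rows=[{"xyz": [-12,-5,-2.4],"turn": 0,"claw": 6.8},{"xyz": [-12,-5,-2.4],"turn": 0,"claw": 6.8},{"xyz": [-12,-5,-2.4],"turn": 0,"claw": 6.8},{"xyz": [-27,-4.1,-2.8],"turn": 0.1,"claw": 6.8},{"xyz": [-27,-4.1,-2.8],"turn": 0.1,"claw": 6.8},{"xyz": [-27,-4.1,-2.8],"turn": 0.1,"claw": 6.8},{"xyz": [-27,-4.1,-2.8],"turn": 0.1,"claw": 6.8}])

```text
time: 26.0
tool_pos: [410.2, -2.9, 198.6]
tool_rot: [[0.107, 0.994, 0.001], [0.994, -0.107, -0.001], [-0.001, 0.001, -1.0]]
force: [0.4, -0.1, -0.3]
opening: 67.8
```

```bash
python3 p.py 415,-160,200,-.4 482.8,-391,170,-.68; python3 - <<'E'
from h import *
c=viewer.read_camera("top"); cv2.imwrite("pics/r.png",cv2.resize(c["img"][220:310,120:290],None,fx=4.5,fy=4.5,interpolation=cv2.INTER_CUBIC))
for t in ("tape_centre",):
  for q in spotter.silhouettes(t,c):
    print(t,q["p"],q["box"])
    if q["box"][0]<250 and q["box"][1]<290: print(fit([(c,q["region"],crop_of(q["box"]))],M[t],453,270,0,z=3))
E
```

```text
t 26.0 pos [410.2  -2.9 198.6] phi -0.107 open 67.8 F [ 0.4 -0.1 -0.3] q7 0.41
(415.0, -160.0, 200.0, -0.4) xyz [-15.57   2.15  -0.13] turn 0.293
(482.8, -391.0, 170.0, -0.68) xyz [-37.81  11.36   2.9 ] turn 0.573
tape_centre 0.57 [193.1, 248.9, 218.9, 275.5]
(array([452.69576111, 270.21351151]), np.float64(0.3213031877545288))
```

View pics/r.png

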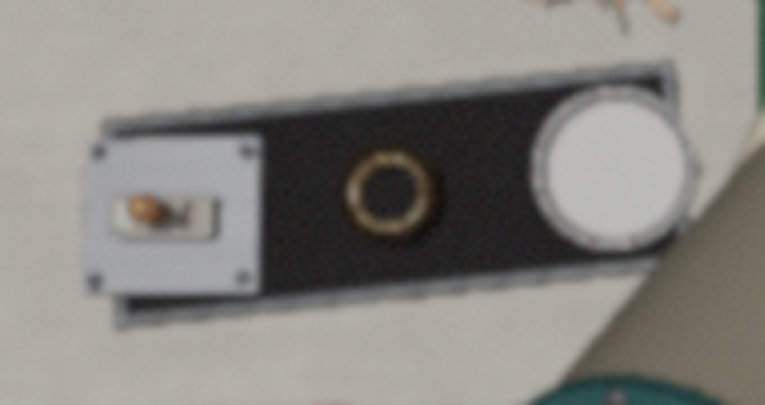

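Request:
jog_arm(rows=[{"xyz": [-15.6,2.1,0],"turn": 0.3,"claw": 6.8},{"xyz": [-15.6,2.1,0],"turn": 0.3,"claw": 6.8},{"xyz": [-15.6,2.1,0],"turn": 0.3,"claw": 6.8},{"xyz": [-15.6,2.1,0],"turn": 0.3,"claw": 6.8},{"xyz": [-37.8,11.3,0],"turn": 0.57,"claw": 6.8},{"xyz": [-37.8,11.3,0],"turn": 0.57,"claw": 6.8},{"xyz": [-37.8,11.3,0],"turn": 0.57,"claw": 6.8},{"xyz": [-37.8,11.3,0],"turn": 0.57,"claw": 6.8}])

```text
time: 26.77
tool_pos: [463.2, -317.7, 197.7]
tool_rot: [[0.625, 0.781, -0.001], [0.781, -0.625, 0.001], [0.0, -0.001, -1.0]]
force: [1.0, 0.6, 0.4]
opening: 67.9
```

```bash
python3 p.py 482.8,-391,180,-.68
```

```text
t 26.77 pos [ 463.2 -317.7  197.7] phi -0.675 open 67.9 F [1.  0.6 0.4] q7 0.47
(482.8, -391.0, 180.0, -0.68) xyz [-4.5   6.11  1.76] turn 0.005
```

Request:
jog_arm(rows=[{"xyz": [-2.5,3.2,0.5],"turn": 0,"claw": 6.8},{"xyz": [-4.5,6,1.5],"turn": 0,"claw": 6.8},{"xyz": [-4.5,6,1.8],"turn": 0,"claw": 6.8},{"xyz": [-4.5,6,1.8],"turn": 0,"claw": 6.8},{"xyz": [-4.5,6,1.8],"turn": 0,"claw": 6.8},{"xyz": [-4.5,6,1.8],"turn": 0,"claw": 6.8}])

```text
time: 27.27
tool_pos: [481.6, -387.5, 180.0]
tool_rot: [[0.624, 0.782, -0.0], [0.782, -0.624, 0.002], [0.001, -0.001, -1.0]]
force: [-0.3, -0.3, -0.8]
opening: 68.0
```

```bash
python3 p.py 482.8,-391,140,-.68; python3 - <<'E'
from h import *
c=viewer.read_camera("scene"); cv2.imwrite("pics/s.png",cv2.resize(c["img"][220:350,400:560],None,fx=4.5,fy=4.5,interpolation=cv2.INTER_CUBIC))
c=viewer.read_camera("top"); cv2.imwrite("pics/s2.png",cv2.resize(c["img"][190:320,420:590],None,fx=4.5,fy=4.5,interpolation=cv2.INTER_CUBIC))
E
```

```text
t 27.27 pos [ 481.6 -387.5  180. ] phi -0.673 open 68.0 F [-0.3 -0.3 -0.8] q7 0.52
(482.8, -391.0, 140.0, -0.68) xyz [-0.2   0.32  4.  ] turn 0.007
```

View pics/s.png

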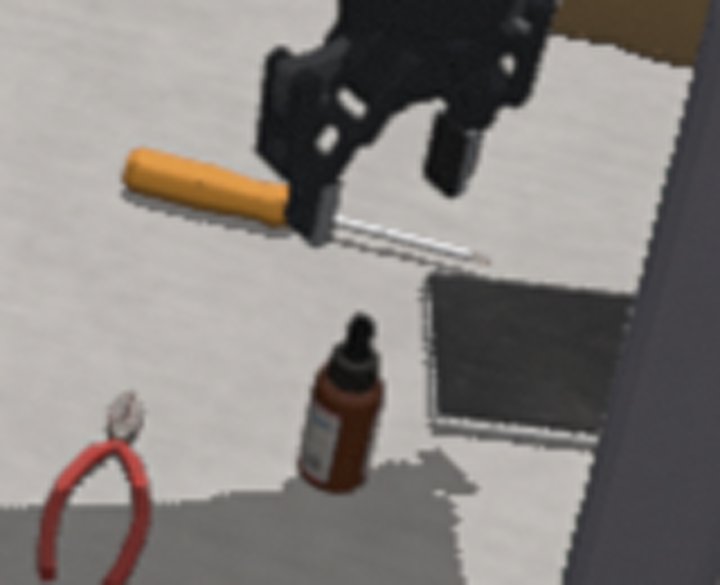

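View pics/s2.png

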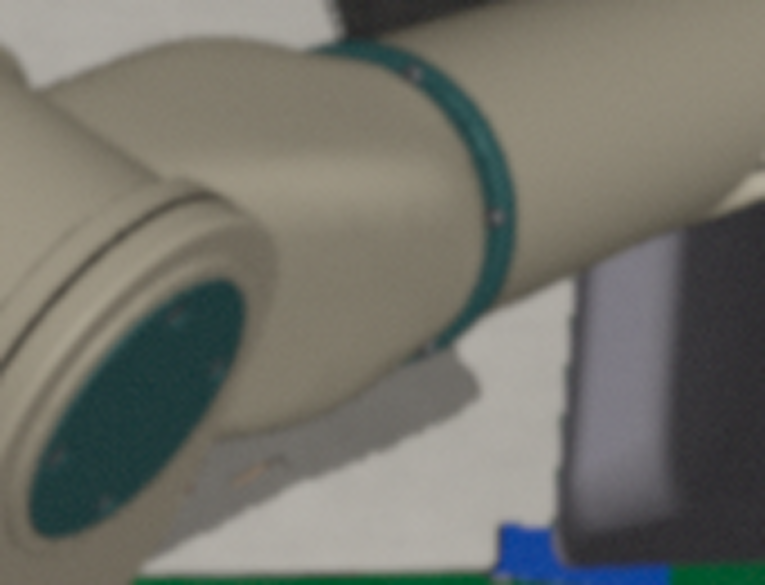

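```bash
python3 - <<'E'
from h import *
a=viewer.read_camera("scene")["img"];b=viewer.read_camera("top")["img"]
cv2.imwrite("pics/u.png",a);cv2.imwrite("pics/u2.png",b);print(np.round(env.read_state()["qpos"],2))
E
```

```text
[ 0.22  0.78  0.72  1.7  -0.63  0.91  0.52]
```

View pics/u.png

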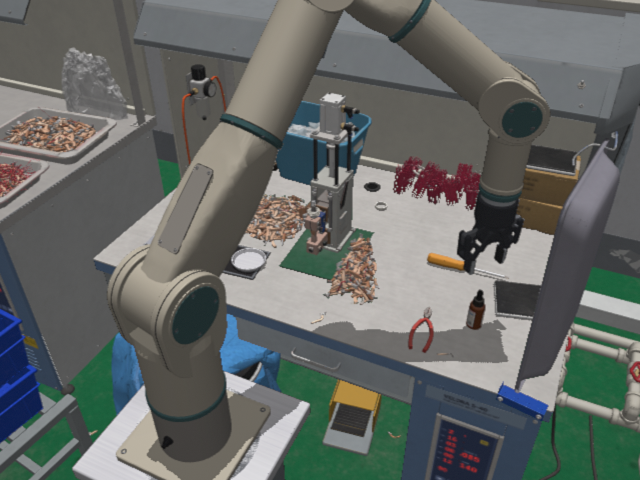

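View pics/u2.png

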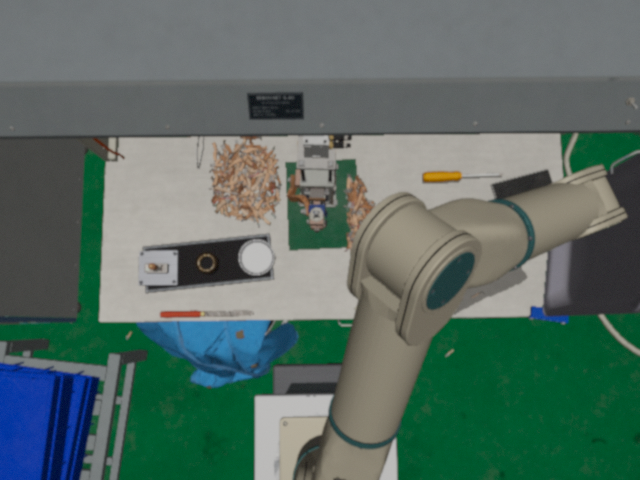

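Request:
jog_arm(rows=[{"xyz": [-0.2,0.25,1],"turn": 0,"claw": 6.8},{"xyz": [-0.2,0.25,2.5],"turn": 0,"claw": 6.8},{"xyz": [-0.2,0.25,3.5],"turn": 0,"claw": 6.8},{"xyz": [-0.2,0.25,3.8],"turn": 0,"claw": 6.8},{"xyz": [-0.2,0.25,3.8],"turn": 0,"claw": 6.8},{"xyz": [-0.2,0.25,3.8],"turn": 0,"claw": 6.8},{"xyz": [-0.2,0.25,3.8],"turn": 0,"claw": 6.8}])

```text
time: 28.05
tool_pos: [482.0, -393.2, 142.7]
tool_rot: [[0.625, 0.781, 0.001], [0.781, -0.625, -0.001], [-0.0, 0.001, -1.0]]
force: [-0.5, -0.1, 0.5]
opening: 68.1
```

```bash
python3 p.py 482.8,-391,60,-.68; python3 - <<'E'
from h import *
c=viewer.read_camera("scene"); cv2.imwrite("pics/v.png",cv2.resize(c["img"][220:350,400:560],None,fx=4.5,fy=4.5,interpolation=cv2.INTER_CUBIC))
E
```

```text
t 28.05 pos [ 482.  -393.2  142.7] phi -0.675 open 68.1 F [-0.5 -0.1  0.5] q7 0.56
(482.8, -391.0, 60.0, -0.68) xyz [ 0.22 -0.08  8.27] turn 0.005
```

View pics/v.png

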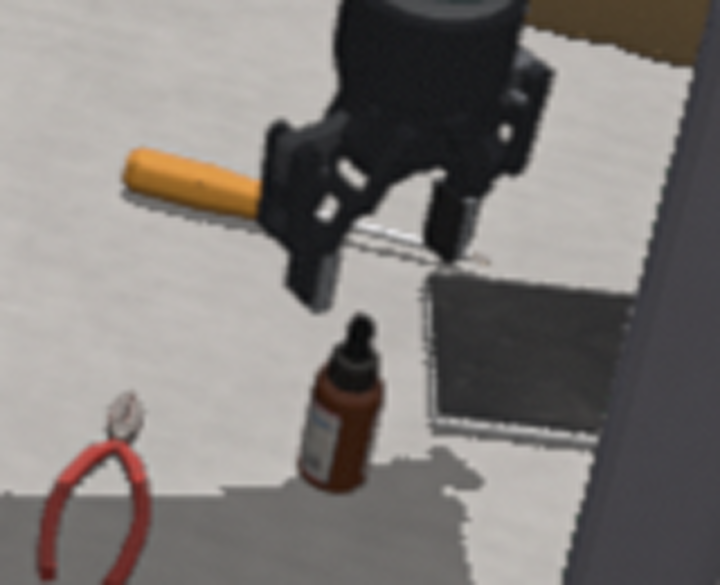

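Request:
jog_arm(rows=[{"xyz": [0.2,-0.1,1.5],"turn": 0,"claw": 6.8},{"xyz": [0.2,-0.1,3],"turn": 0,"claw": 6.8},{"xyz": [0.2,-0.1,4],"turn": 0,"claw": 6.8},{"xyz": [0.2,-0.1,4],"turn": 0,"claw": 6.8},{"xyz": [0.2,-0.1,4],"turn": 0,"claw": 6.8},{"xyz": [0.2,-0.1,4],"turn": 0,"claw": 6.8}])

```text
time: 28.6
tool_pos: [482.5, -391.2, 103.0]
tool_rot: [[0.625, 0.781, 0.001], [0.781, -0.625, -0.001], [-0.0, 0.001, -1.0]]
force: [0.4, 0.5, 0.7]
opening: 67.8
```

```bash
python3 p.py 482.8,-391,61,-.68; python3 - <<'E'
from h import *
c=viewer.read_camera("scene"); cv2.imwrite("pics/w.png",cv2.resize(c["img"][220:350,400:560],None,fx=4.5,fy=4.5,interpolation=cv2.INTER_CUBIC))
E
```

```text
t 28.6 pos [ 482.5 -391.2  103. ] phi -0.675 open 67.8 F [0.4 0.5 0.7] q7 0.59
(482.8, -391.0, 61.0, -0.68) xyz [0.04 0.   4.2 ] turn 0.005
```

View pics/w.png

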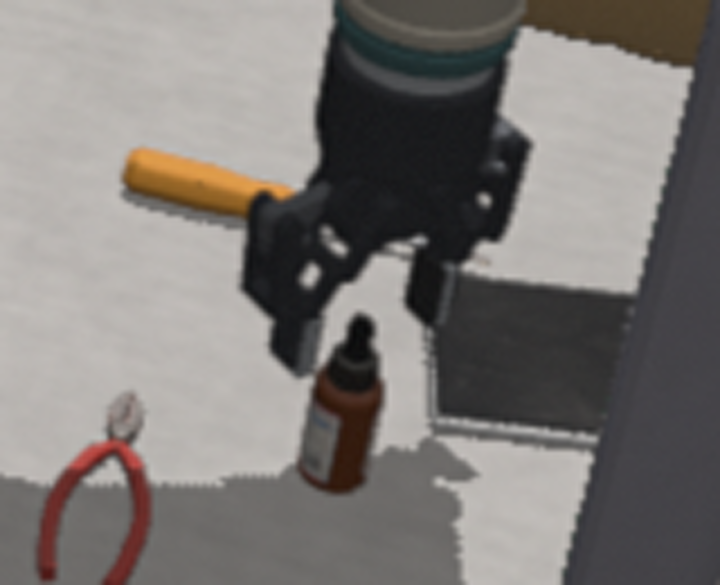

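Centered over the bottle. Descend.

Request:
jog_arm(rows=[{"xyz": [0.03,0,1],"turn": 0,"claw": 6.8},{"xyz": [0.03,0,2.2],"turn": 0,"claw": 6.8},{"xyz": [0.03,0,3.4],"turn": 0,"claw": 6.8},{"xyz": [0.03,0,4],"turn": 0,"claw": 6.8},{"xyz": [0.03,0,4],"turn": 0,"claw": 6.8},{"xyz": [0.03,0,4],"turn": 0,"claw": 6.8}])

```text
time: 29.15
tool_pos: [482.0, -390.2, 61.3]
tool_rot: [[0.625, 0.78, -0.001], [0.78, -0.625, 0.001], [-0.0, -0.001, -1.0]]
force: [-0.3, 0.6, 0.8]
opening: 68.2
```

```bash
python3 p.py 482.8,-391,61,-.68; python3 - <<'E'
from h import *
c=viewer.read_camera("scene"); cv2.imwrite("pics/x.png",cv2.resize(c["img"][250:350,420:540],None,fx=6,fy=6,interpolation=cv2.INTER_CUBIC))
E
```

```text
t 29.15 pos [ 482.  -390.2   61.3] phi -0.675 open 68.2 F [-0.3  0.6  0.8] q7 0.63
(482.8, -391.0, 61.0, -0.68) xyz [-0.01  0.11  0.03] turn 0.005
```

View pics/x.png

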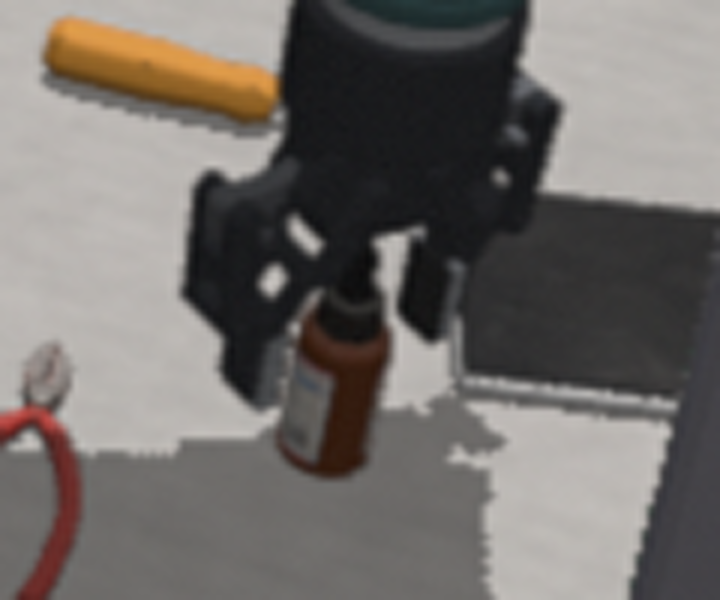

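Request:
jog_arm(rows=[{"xyz": [0,0.06,0],"turn": 0,"claw": 5.5},{"xyz": [0,0.08,0],"turn": 0,"claw": 4.5},{"xyz": [0,0.08,0],"turn": 0,"claw": 3.9},{"xyz": [0,0.08,0],"turn": 0,"claw": 3.6},{"xyz": [0,0.08,0],"turn": 0,"claw": 3.4},{"xyz": [0,0.08,0],"turn": 0,"claw": 3.2},{"xyz": [0,0.08,0],"turn": 0,"claw": 2.8},{"xyz": [0,0.08,0],"turn": 0,"claw": 2.6}], squeeze=40)

```text
time: 29.87
tool_pos: [483.3, -391.0, 62.6]
tool_rot: [[0.625, 0.781, 0.001], [0.781, -0.625, -0.0], [0.0, 0.001, -1.0]]
force: [0.6, 0.5, 3.9]
opening: 31.0
```

```bash
python3 p.py 482.8,-391,61,-.68; python3 - <<'E'
from h import *
c=viewer.read_camera("scene"); cv2.imwrite("pics/y.png",cv2.resize(c["img"][250:350,420:540],None,fx=6,fy=6,interpolation=cv2.INTER_CUBIC))
E
```

```text
t 29.87 pos [ 483.3 -391.    62.6] phi -0.675 open 31.0 F [0.6 0.5 3.9] q7 0.63
(482.8, -391.0, 61.0, -0.68) xyz [-0.03 -0.04  0.16] turn 0.005
```

View pics/y.png

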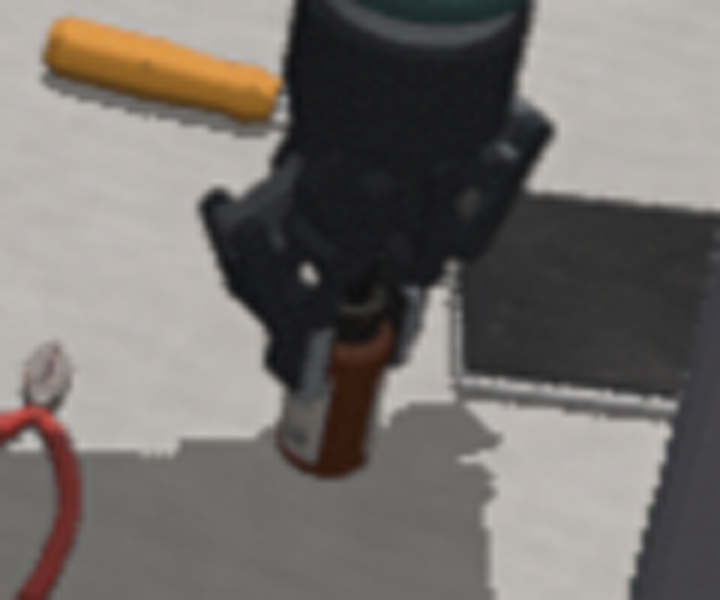

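Request:
jog_arm(rows=[{"xyz": [0,0,-0.5],"turn": 0,"claw": 2.6},{"xyz": [0,0,-1.5],"turn": 0,"claw": 2.6},{"xyz": [0,0,-3.5],"turn": 0,"claw": 2.6},{"xyz": [0,0,-6],"turn": 0,"claw": 2.6},{"xyz": [0,0,-8.5],"turn": 0,"claw": 2.6},{"xyz": [0,0,-10.5],"turn": 0,"claw": 2.6},{"xyz": [0,0,-12],"turn": 0,"claw": 2.6},{"xyz": [0,0,-12],"turn": 0,"claw": 2.6}])

```text
time: 30.58
tool_pos: [484.1, -392.5, 186.0]
tool_rot: [[0.625, 0.781, 0.004], [0.781, -0.625, -0.004], [-0.0, 0.006, -1.0]]
force: [0.5, -0.3, -1.4]
opening: 31.0
```

```bash
python3 p.py 420,-180,190,-.35 408,0,190,-.1 ; python3 - <<'E'
from h import *
c=viewer.read_camera("scene"); cv2.imwrite("pics/z.png",cv2.resize(c["img"][200:350,420:560],None,fx=4,fy=4,interpolation=cv2.INTER_CUBIC))
E
```

```text
t 30.58 pos [ 484.1 -392.5  186. ] phi -0.675 open 31.0 F [ 0.5 -0.3 -1.4] q7 0.52
(420.0, -180.0, 190.0, -0.35) xyz [ 12.58 -18.28  -0.51] turn -0.325
(408.0, 0.0, 190.0, -0.1) xyz [ 25.88 -30.47  -0.59] turn -0.575
```

View pics/z.png

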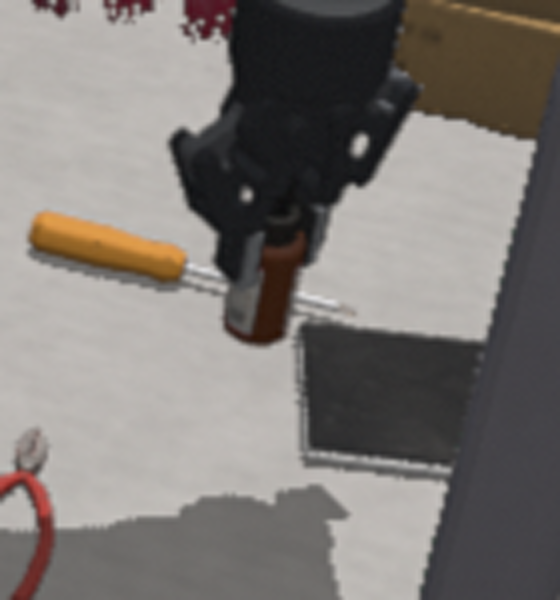

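Bottle is lifted upright. Carry to the left at a moderate pace.

Request:
jog_arm(rows=[{"xyz": [1,-1.4,0],"turn": 0,"claw": 2.6},{"xyz": [2.4,-3.5,0],"turn": -0.04,"claw": 2.6},{"xyz": [4.2,-6,0],"turn": -0.1,"claw": 2.6},{"xyz": [6,-8.7,0],"turn": -0.15,"claw": 2.6},{"xyz": [7.8,-11.3,0],"turn": -0.2,"claw": 2.6},{"xyz": [9.6,-14,0],"turn": -0.26,"claw": 2.6},{"xyz": [11.3,-16.5,0],"turn": -0.3,"claw": 2.6},{"xyz": [13,-18.6,0],"turn": -0.33,"claw": 2.6}])

```text
time: 31.3
tool_pos: [417.0, -170.7, 181.2]
tool_rot: [[0.336, 0.942, -0.003], [0.942, -0.336, 0.002], [0.001, -0.004, -1.0]]
force: [1.0, 0.3, -0.4]
opening: 30.9
```

```bash
python3 p.py 408,0,190,-.1 402,110,180,0 
```

```text
t 31.3 pos [ 417.  -170.7  181.2] phi -0.343 open 30.9 F [ 1.   0.3 -0.4] q7 0.61
(408.0, 0.0, 190.0, -0.1) xyz [15.78 -6.59 -0.85] turn -0.243
(402.0, 110.0, 180.0, 0.0) xyz [ 25.93 -10.85   0.17] turn -0.343
```

Request:
jog_arm(rows=[{"xyz": [2.6,-1.1,0],"turn": -0.05,"claw": 2.6},{"xyz": [5.4,-2.2,0],"turn": -0.1,"claw": 2.6},{"xyz": [8.2,-3.4,0],"turn": -0.14,"claw": 2.6},{"xyz": [11,-4.6,0],"turn": -0.18,"claw": 2.6},{"xyz": [13.6,-5.7,0],"turn": -0.22,"claw": 2.6},{"xyz": [16.4,-6.9,0],"turn": -0.26,"claw": 2.6},{"xyz": [19,-8,0],"turn": -0.3,"claw": 2.6},{"xyz": [21.5,-9,0],"turn": -0.34,"claw": 2.6}])

```text
time: 31.97
tool_pos: [405.8, 61.3, 181.4]
tool_rot: [[0.002, 1.0, -0.002], [1.0, -0.002, -0.0], [-0.0, -0.002, -1.0]]
force: [0.6, 0.8, -1.1]
opening: 30.8
```

```bash
python3 p.py 402,110,180,0 464,155.3,150,0
```

```text
t 31.97 pos [405.8  61.3 181.4] phi -0.002 open 30.8 F [ 0.6  0.8 -1.1] q7 0.38
(402.0, 110.0, 180.0, 0.0) xyz [ 4.87 -0.39  0.14] turn -0.002
(464.0, 155.3, 150.0, 0.0) xyz [9.42 5.81 3.12] turn -0.002
```

Request:
jog_arm(rows=[{"xyz": [2,-0.2,0],"turn": 0,"claw": 2.6},{"xyz": [4.5,-0.3,0],"turn": 0,"claw": 2.6},{"xyz": [7,-0.3,0],"turn": 0,"claw": 2.6},{"xyz": [9,0.5,0],"turn": 0,"claw": 2.6},{"xyz": [9.5,2.5,0],"turn": 0,"claw": 2.6},{"xyz": [9.5,4.5,0],"turn": 0,"claw": 2.6},{"xyz": [9.5,5.8,0.5],"turn": 0,"claw": 2.6},{"xyz": [9.5,5.8,1],"turn": 0,"claw": 2.6}])

```text
time: 32.63
tool_pos: [468.2, 154.4, 171.5]
tool_rot: [[0.005, 1.0, 0.003], [1.0, -0.005, -0.001], [-0.001, 0.003, -1.0]]
force: [0.2, 0.0, -1.8]
opening: 30.9
```

```bash
python3 p.py 464,155.3,130,0 ; python3 - <<'E'
from h import *
c=viewer.read_camera("scene"); cv2.imwrite("pics/aa.png",cv2.resize(c["img"][120:300,170:380],None,fx=3.5,fy=3.3,interpolation=cv2.INTER_CUBIC))
E
```

```text
t 32.63 pos [468.2 154.4 171.5] phi -0.005 open 30.9 F [ 0.2  0.  -1.8] q7 0.21
(464.0, 155.3, 130.0, 0.0) xyz [ 0.1  -0.43  4.15] turn -0.005
```

View pics/aa.png

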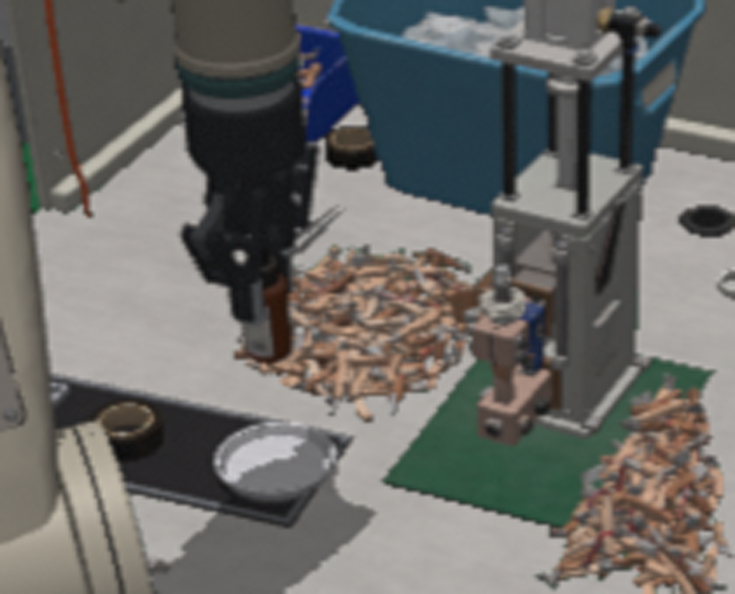

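Request:
jog_arm(rows=[{"xyz": [0,-0.2,1],"turn": 0,"claw": 2.6},{"xyz": [0.1,-0.3,2.5],"turn": 0,"claw": 2.6},{"xyz": [0.1,-0.3,4.5],"turn": 0,"claw": 2.6},{"xyz": [0.1,-0.3,6.3],"turn": 0,"claw": 2.6},{"xyz": [0.1,-0.3,7.7],"turn": 0,"claw": 2.6},{"xyz": [0.1,-0.3,8.4],"turn": 0,"claw": 2.6},{"xyz": [0.1,-0.3,8.4],"turn": 0,"claw": 2.6},{"xyz": [0.1,-0.3,8.4],"turn": 0,"claw": 2.6}])

```text
time: 33.35
tool_pos: [461.8, 155.1, 88.1]
tool_rot: [[0.005, 1.0, -0.002], [1.0, -0.005, -0.0], [-0.0, -0.002, -1.0]]
force: [-0.4, 0.6, -1.2]
opening: 30.9
```

```bash
python3 p.py 464,155.3,72,0
```

```text
t 33.35 pos [461.8 155.1  88.1] phi -0.005 open 30.9 F [-0.4  0.6 -1.2] q7 0.33
(464.0, 155.3, 72.0, 0.0) xyz [0.03 0.22 1.61] turn -0.005
```

Request:
jog_arm(rows=[{"xyz": [0,0.1,0.2],"turn": 0,"claw": 2.6},{"xyz": [0,0.1,0.7],"turn": 0,"claw": 2.6},{"xyz": [0,0.1,1.2],"turn": 0,"claw": 2.6},{"xyz": [0,0.1,1.3],"turn": 0,"claw": 2.6},{"xyz": [0,0.1,1.3],"turn": 0,"claw": 2.6},{"xyz": [0,0.1,1.3],"turn": 0,"claw": 2.6},{"xyz": [0,0.1,1.3],"turn": 0,"claw": 2.6}])

```text
time: 33.93
tool_pos: [463.7, 155.4, 75.3]
tool_rot: [[0.005, 1.0, 0.0], [1.0, -0.005, 0.0], [0.0, 0.0, -1.0]]
force: [0.4, 0.1, -0.8]
opening: 31.3
```

```bash
python3 p.py 464,155.3,69,0; python3 - <<'E'
from h import *
c=viewer.read_camera("scene"); cv2.imwrite("pics/bb.png",cv2.resize(c["img"][200:300,180:300],None,fx=6,fy=6,interpolation=cv2.INTER_CUBIC))
E
```

```text
t 33.93 pos [463.7 155.4  75.3] phi -0.005 open 31.3 F [ 0.4  0.1 -0.8] q7 0.35
(464.0, 155.3, 69.0, 0.0) xyz [-0.01  0.03  0.63] turn -0.005
```

View pics/bb.png

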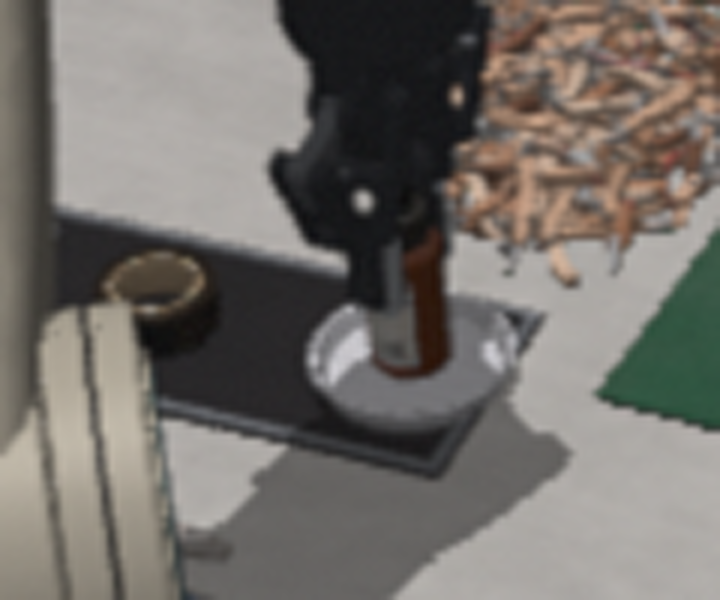

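Over the dish's middle. Lower the last 6 mm.

Request:
jog_arm(rows=[{"xyz": [0,0,0.2],"turn": 0,"claw": 2.6},{"xyz": [0,0,0.4],"turn": 0,"claw": 2.6},{"xyz": [0,0,0.57],"turn": 0,"claw": 2.6},{"xyz": [0,0,0.57],"turn": 0,"claw": 2.6},{"xyz": [0,0,0.57],"turn": 0,"claw": 2.6}])

```text
time: 34.4
tool_pos: [463.5, 155.3, 69.3]
tool_rot: [[0.005, 1.0, -0.0], [1.0, -0.005, -0.0], [-0.0, -0.0, -1.0]]
force: [-0.4, 0.4, -0.3]
opening: 31.2
```

Request:
jog_arm(rows=[{"xyz": [0,0.03,0.05],"turn": 0,"claw": 2.6},{"xyz": [0,0.03,0.08],"turn": 0,"claw": 2.6},{"xyz": [0,0.03,0.08],"turn": 0,"claw": 2.6}])

```text
time: 34.65
tool_pos: [464.0, 155.4, 68.7]
tool_rot: [[0.005, 1.0, 0.0], [1.0, -0.005, 0.0], [0.0, 0.0, -1.0]]
force: [0.1, -1.1, -0.4]
opening: 30.9
```

Request:
jog_arm(rows=[{"xyz": [0,0,0.04],"turn": 0,"claw": 2.6},{"xyz": [0,0,0.06],"turn": 0,"claw": 2.6},{"xyz": [0,0,0.06],"turn": 0,"claw": 2.6}])

```text
time: 34.9
tool_pos: [464.1, 155.4, 68.6]
tool_rot: [[0.005, 1.0, 0.0], [1.0, -0.005, 0.001], [0.001, 0.0, -1.0]]
force: [-0.9, -0.2, 4.1]
opening: 30.7
```

Contact. Release slowly.

Request:
jog_arm(rows=[{"xyz": [0,0,0],"turn": 0,"claw": 3.3},{"xyz": [0,0,0],"turn": 0,"claw": 3.6},{"xyz": [0,0,0],"turn": 0,"claw": 4.2},{"xyz": [0,0,0],"turn": 0,"claw": 5},{"xyz": [0,0,0],"turn": 0,"claw": 5.8},{"xyz": [0,0,0],"turn": 0,"claw": 6.5},{"xyz": [0,0,0],"turn": 0,"claw": 6.8}])

```text
time: 35.48
tool_pos: [463.9, 155.4, 68.1]
tool_rot: [[0.005, 1.0, -0.0], [1.0, -0.005, 0.0], [0.0, -0.0, -1.0]]
force: [-0.2, -1.2, 0.1]
opening: 67.9
```

```bash
python3 p.py 464,155.3,69,0; python3 - <<'E'
from h import *
c=viewer.read_camera("scene"); cv2.imwrite("pics/cc.png",cv2.resize(c["img"][200:300,180:300],None,fx=6,fy=6,interpolation=cv2.INTER_CUBIC))
E
```

```text
t 35.48 pos [463.9 155.4  68.1] phi -0.005 open 67.9 F [-0.2 -1.2  0.1] q7 0.36
(464.0, 155.3, 69.0, 0.0) xyz [-0.01  0.01 -0.09] turn -0.005
```

View pics/cc.png

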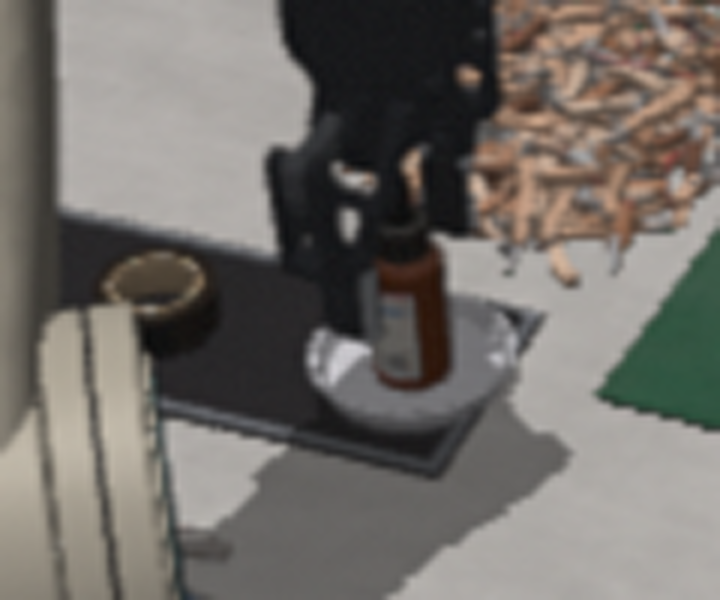

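Request:
jog_arm(rows=[{"xyz": [0,0,-0.7],"turn": 0,"claw": 6.8},{"xyz": [0,0,-2],"turn": 0,"claw": 6.8},{"xyz": [0,0,-4],"turn": 0,"claw": 6.8},{"xyz": [0,0,-6.5],"turn": 0,"claw": 6.8},{"xyz": [0,0,-9],"turn": 0,"claw": 6.8},{"xyz": [0,0,-12],"turn": 0,"claw": 6.8},{"xyz": [0,0,-15],"turn": 0,"claw": 6.8},{"xyz": [0,0,-15],"turn": 0,"claw": 6.8}])

```text
time: 36.2
tool_pos: [466.8, 155.4, 223.2]
tool_rot: [[0.006, 1.0, 0.008], [1.0, -0.006, 0.003], [0.003, 0.008, -1.0]]
force: [1.1, -0.2, 0.3]
opening: 68.0
```

```bash
python3 p.py 410,155,220,0 410,0,220,-.1 415,-150,220,-.3
```

```text
t 36.2 pos [466.8 155.4 223.2] phi -0.006 open 68.0 F [ 1.1 -0.2  0.3] q7 0.15
(410.0, 155.0, 220.0, 0.0) xyz [-0.08 -5.68  0.27] turn -0.006
(410.0, 0.0, 220.0, -0.1) xyz [-15.58  -5.59   0.22] turn 0.094
(415.0, -150.0, 220.0, -0.3) xyz [-30.57  -5.01   0.18] turn 0.294
```

Request:
jog_arm(rows=[{"xyz": [0,-3,0],"turn": 0,"claw": 6.8},{"xyz": [0,-5.7,0],"turn": 0,"claw": 6.8},{"xyz": [-3,-5.9,0],"turn": 0,"claw": 6.8},{"xyz": [-7,-5.9,0],"turn": 0,"claw": 6.8},{"xyz": [-11,-5.9,0],"turn": 0,"claw": 6.8},{"xyz": [-15.5,-5.6,0],"turn": 0.1,"claw": 6.8},{"xyz": [-20,-5.3,0],"turn": 0.1,"claw": 6.8},{"xyz": [-24,-5,0],"turn": 0.1,"claw": 6.8}])

```text
time: 36.87
tool_pos: [411.8, -80.7, 218.4]
tool_rot: [[0.105, 0.995, 0.0], [0.995, -0.105, 0.0], [0.0, 0.0, -1.0]]
force: [0.2, -1.1, 0.5]
opening: 68.0
```

Request:
jog_arm(rows=[{"xyz": [-4,0,0],"turn": 0,"claw": 6.8},{"xyz": [-7,0,0],"turn": 0,"claw": 6.8},{"xyz": [-7,0,0],"turn": 0,"claw": 6.8},{"xyz": [-7,0,0],"turn": 0,"claw": 6.8},{"xyz": [-7,0,0],"turn": 0,"claw": 6.8},{"xyz": [-7,0,0],"turn": 0,"claw": 6.8}])

```text
time: 37.37
tool_pos: [405.0, -147.1, 218.0]
tool_rot: [[0.103, 0.995, -0.001], [0.995, -0.103, 0.001], [0.001, -0.001, -1.0]]
force: [0.1, 0.7, 0.2]
opening: 67.8
```

```bash
python3 p.py; python3 - <<'E'
from h import *
cs={n:viewer.read_camera(n) for n in("scene","top")}
cv2.imwrite("pics/y1.png",cs["scene"]["img"]);cv2.imwrite("pics/y2.png",cs["top"]["img"])
im=cv2.resize(cs["top"]["img"],None,fx=4,fy=4,interpolation=cv2.INTER_CUBIC); c=cs["top"]
for t,x,y,w,z in(("gauge_centre",442.2,384.5,-.015,11),("tip_centre",442.2,385,0,25),("tape_centre",453,269.8,0,3),("bottle_centre",464,155.4,0,6)):
    R=np.array([[np.cos(w),-np.sin(w),0],[np.sin(w),np.cos(w),0],[0,0,1]])
    for p in M[t]:
        uv=(proj(c,p@R.T+[x,y,z])+.5)*4-.5; cv2.polylines(im,[cv2.convexHull(uv.astype(np.float32)).astype(np.int32)],True,(0,255,0),1)
cv2.imwrite("pics/y3.png",im[4*220:4*320,4*100:4*290])
for n,c in cs.items():
  for t,z in(("bottle_centre",6),("tip_centre",25),("tape_centre",3)):
    for q in spotter.silhouettes(t,c)[:2]:
        g={"b":(464,155),"t":(453,270)}[t[0]] if t!="tip_centre" else (442,385)
        print(n,t,round(q["p"],2),np.round(q["box"]),*fit([(c,q["region"],crop_of(q["box"]))],M[t],*g,z=z))
E
```

```text
t 37.37 pos [ 405.  -147.1  218. ] phi -0.103 open 67.8 F [0.1 0.7 0.2] q7 0.71
scene tape_centre 0.68 [203. 242. 219. 258.] [460.33780289 262.01103592] 0.5609535849738125
top bottle_centre 0.48 [250. 249. 265. 269.] [463.1142569  154.41379222] 0.08189311353363471
top tip_centre 0.74 [134. 253. 179. 288.] [466.67236328 402.19677734] 0.9434834638816362
top tape_centre 0.56 [191. 249. 218. 276.] [453.28118214 270.2956336 ] 0.2680155210643016
```

View pics/y1.png

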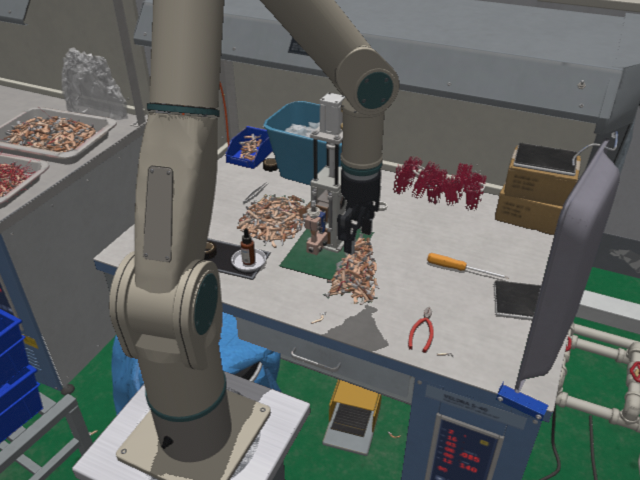

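View pics/y2.png

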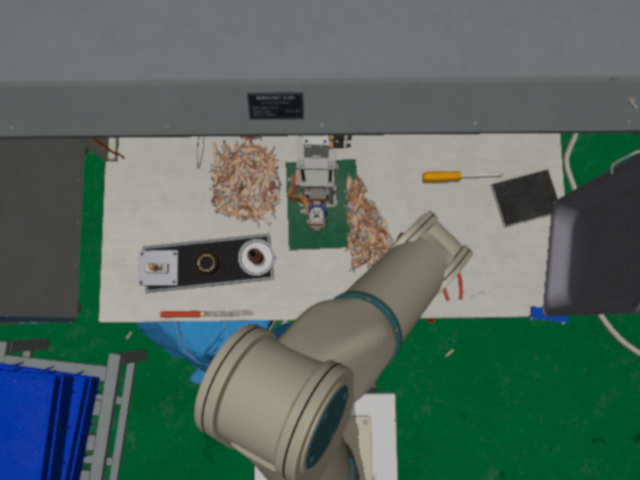

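View pics/y3.png

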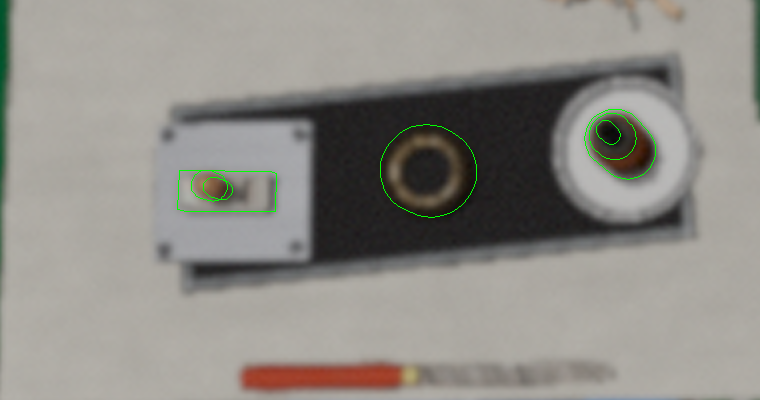

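```bash
python3 -c "
from h import *
print(env.sign_off(), env.read_state()['time'])"
```

```text
the job is handed in; nothing more can be done
the job is handed in; nothing more can be done
```

The kit is laid out on the mat in the order asked, and I handed the job in at about 37 s of the 131 s allowed. The robot stood clear of everything.

- **Placements:** The gauge block is flat on the plate's middle with the copper tip upright on top. The nearer tape roll lies midway between plate and dish, and the bottle stands in the dish. The bottle looked upright in every picture taken while it was moved.
- **Last top-camera picture:** The outlines of all four things, drawn where I released them, matched the picture. Refitted positions agreed to about 1 mm for the tape (453, 270) and the bottle (463, 154), against a dish middle of (464, 155). The gauge block fitted within about 1–2 mm of the plate's middle.
- **Bystanders:** The screwdriver and file looked unmoved in the last pictures. The cutters, which the arm hid in the top picture, looked unmoved in the scene picture.
- **Forces:** Readings at the end of each move stayed below about 9 N.
- **Checks that failed or disagreed:**
  - The network never found the tip in the top picture; its one answer there was really the plate. I checked the tip by eye and against the drawn outline only.
  - The scene camera's view of the tape and plate was partly hidden by the arm, so its tape fit (460, 262) was poor and I disregarded it.
  - The fingers read about 2 mm narrower than each thing they held.

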